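Fit the relay plate into a control box and shut its door

TASK

Pick up the steel mounting plate by its relay block and lower it over the two pins inside the grey control box until it lies flat on its four supports; lower it all the way, do not let it drop. Then push the box's hinged door shut until it snaps home on its catch, and let go. Leave the carton, tin, screwdriver and parts bin where they are.

Things in the scene. Friction and masses are not known exactly. Their poses are not given: they have to be found in the camera images.
- panel: Loose steel mounting plate, 150 (x) x 110 (y) x 5 mm, 0.35 to 0.65 kg, flat on the bench; origin at the centre of its underside, z up. It carries a black relay block in the middle and a grey terminal strip 80 x 12 x 14 mm along its -y edge. It fits the box one way round: axes parallel to the box's, hole_a over pin_a; at the start it is turned less than 0.9 rad from that.
- relay_top (a point): Centre of the top of the relay block on the plate, 45 mm above the plate's underside. The block is 36 (plate x) x 56 (plate y) x 40 mm, upright on the plate's middle: grip it across the 36 mm.
- hole_a (a point): Centre of the larger through hole (14.5 mm), at the plate's top face, plate frame x -58, y +35, z 5 mm; goes over pin_a.
- hole_b (a point): Centre of the smaller through hole (11.5 mm), at the plate's top face, plate frame x +58, y -35, z 5 mm; goes over pin_b.
- box: Grey steel control box on its back, open upward, fixed on a plywood board 220 x 180 x 12 mm; origin under the board's centre (bench height), z up. Box 200 (x) x 160 (y) mm outside, walls 3 mm, rim at z 87 mm, inner floor at 15 mm. Four round supports at x +-58, y +-35, tops at z 21 mm: there the seated plate's underside lies, its origin straight above the box's.
- pin_a (a point): Tip of the thicker pin (12 mm), box frame x -58, y +35, z 46 mm. Fixed, upright, the top 8 mm tapered to 3 mm; stands 25 mm above its support.
- pin_b (a point): Tip of the thinner pin (9 mm), box frame x +58, y -35, z 46 mm; otherwise like pin_a.
- lid (a joint): Angle of the box's door, rad: 0 shut (level on the rim), grows as it opens, 1.57 upright; starts at 1.85 to 2.1, leaning outward; stop at 2.25. Stiff hinge: it stays where it is left, and takes up to about 5 N at the free edge to move; from 0.065 rad it rides on the spring catch, needs about 6 N there, and from about 0.02 rad the catch pulls it home to 0.
- lid_hinge (a point): Middle of the hinge line on the box's +y rim: box frame x 0, y +80, z 87 mm; the line runs along the box's x. The door, 206 mm along the hinge, 164 mm to its free edge, 12 mm thick, 0.4 kg, has its inner face through this line and its outer face 12 mm from it (shut: top face at z 99 mm).
- lid_edge (a point): Middle of the door's free edge, on its outer face, 164 mm from the hinge line; shut: box frame x 0, y -84, z 99 mm. 22 mm in from the edge, a striker 30 mm wide and 18 mm deep on the inner face; its spring catch is inside the middle of the box's -y wall, standing 11 mm in from it.
- carton: Closed cardboard carton, 90 x 130 x 55 mm, origin under its centre; leave alone.
- tin: Upright tin, 68 mm across, 85 mm high, origin under its centre; leave alone.
- screwdriver: Screwdriver lying on the bench; leave alone.
- partsbin: Open grey plastic bin, 120 x 160 x 60 mm, origin under its centre; leave alone.

How it is judged:
On the way, in this order (a step that is already met when the one before it is completed fails the run):
1. the plate is over both pins and flat on its supports while the door is still open (z of panel in the frame of box between 0.018 and 0.0235 m and angle between the z axis of panel and the z axis of box, either way round below 0.03 rad and horizontal distance between hole_a and pin_a below 0.003 m and horizontal distance between hole_b and pin_b below 0.003 m and value of joint lid above 0.8 rad), for 0.2 s.
2. the door is shut on its catch (value of joint lid below 0.02 rad), for 0.2 s.
At the end, for the whole second after the job is handed in: The plate lies on its supports (underside 18 to 23.5 mm above the box origin, tilted under 0.03 rad, each hole centre within 3 mm of its pin), at rest, and the door is shut on its catch (angle under 0.02 rad) (z of panel in the frame of box between 0.018 and 0.0235 m and angle between the z axis of panel and the z axis of box, either way round below 0.03 rad and horizontal distance between hole_a and pin_a below 0.003 m and horizontal distance between hole_b and pin_b below 0.003 m and value of joint lid below 0.02 rad and linear speed of panel below 0.02 m/s); the robot touches nothing.
It fails at once if the plate is dropped or flung into the box (faster than 0.45 m/s within the box) (horizontal distance between panel and box below 0.05 m and height (world z) of panel below 0.07 m and linear speed of panel above 0.45 m/s).
It fails at once if the carton is moved by more than 30 mm (distance of carton from where it was at the start of the episode above 0.03 m).
It fails at once if the tin is moved by more than 30 mm (distance of tin from where it was at the start of the episode above 0.03 m).
It fails at once if the screwdriver is moved by more than 30 mm (distance of screwdriver from where it was at the start of the episode above 0.03 m).
It fails at once if the partsbin is moved by more than 30 mm (distance of partsbin from where it was at the start of the episode above 0.03 m).
It also fails if it takes over 64 s, if anything falls off the work surface, if the arm or the gripper's body presses on something with over 40 N, if the wrist force passes 120 N, or if a joint passes its speed limit or range.

ROBOT

A 6-joint arm with a two-finger parallel gripper is mounted at the origin on the work surface. World frame = base frame: x ahead of the robot, y to its left, z up, the work surface at z = 0. Lengths are in m, angles in rad, forces in N, time in s.
With the tool pointing down it reaches from about 0.35 to 0.925 m from the base axis. Payload 6.4 kg.
Tool frame: the origin (TCP) lies on the centre line of the jaws, within the pads' length; the fingertips stand 14 mm ahead of it and the grasp point (between the pads) lies 5 mm behind it (env.tip_reach is the distance from the TCP to the fingertips, in m); x points along the fingers, y is the direction in which the jaws open and shut, and the axes are right-handed (so a half turn about x gives the same grasp; the last joint's range is limited). The gripper opens to 85 mm and grips with 20 to 120 N. Pads are 22 mm wide; open, the fingers measure 114 mm over their backs; the gripper's body (76 mm by 85 mm) begins 54 mm behind the grasp point. The pads swing forward as they close: fully open they stand 13 mm farther back than shut.
Start: joints at [1.091, 0.245, 1.558, -0, 1.339, -0.174], TCP at [0.196, 0.62, 0.222] pointing down, gripper open.
Joint ranges: [-3.13, 3.13], [-1.02, 2.26], [0.13, 2.54], [-0.95, 4.09], [0.21, 2.88], [-2.74, 2.74]. Speed limits (rad/s): [2.57, 2.57, 3.14, 3.14, 3.14, 3.14].

INTERFACE

Orientations are given as a unit quaternion [w, x, y, z].
In Python, from bench import env gives the robot as it stands. The module is installed in compiled form; this text tells all that it offers.
- The arm moves only by the shell command python3 -m jog 'ROWS' [FORCE]. ROWS is a JSON object of lists of equal length, an entry for each row: "delta_rot": the turn, a rotation vector about the tool's x, y, z in units of 6 degrees (1.0 is 6 degrees), a list of three; "travel": the shift along the tool's x, y, z in units of 30 mm (1.0 is 30 mm), a list of three; "jaw": the closure, from 0 (fully open) to 1 (shut). A call has 1 to 8 rows; each row shifts and turns the commanded pose from where the row before left it, along the tool's axes as they then stand; what a row does not reach is not made up. A row lasts 1/10 s, in which the tool goes at most 50 mm and 8.59 degrees, less where a joint would pass 70% of its speed; a pose out of reach is approached as far as the arm can. A call is refused whole if a number of a shift passes 1 or a number of a turn 1, either way. A call with a gripper value outside its range is refused whole. The fingers move at their own pace and stop on an object; FORCE is the grip in N (left out, the last holds). Time passes only in rows, so rows that do not move let the fingers close. It gives the time, the measured TCP pose, the force and the opening at its end, in the units of the state.
- env.get_state(): the state, without advancing time (a new reading comes with each control period).
- env.grab_frame(name): name is "side" or "top" or "wrist"; returns a dict with "image" (384x512x3 uint8, blue, green, red), "range_z" (384x512 float32, m along the optical axis (not along the pixel's ray), 0 where there is no reading), "fx", "fy", "cx", "cy" (pixels), "pose" (4x4, takes a point from camera to world coordinates). Camera axes: x right, y down, z forward; pixel columns grow to the right and rows downward; lengths in m; the calibration is good to about 2 mm. A picture is of the moment at which its call begins.
- env.close_job(): hands the job in, once; it reports no verdict.
The state is a dict: "time_s": time; "q": joint angles; "dq": joint speeds; "tau": joint torques, N m; "position": TCP position; "tcp_rot": TCP orientation; "ft_force": force on the tool from outside, world axes, zero at the start; "moment": the same for the moment, N m; "opening": finger opening in m.
Only numpy, scipy, OpenCV 4.12 (cv2) and the standard library are available. Lean on these libraries where they do the work, as an engineer would, in place of code of your own. Each camera call takes 0.05 s, during which the arm holds its last target.

## Working session

There is one attempt and no reset: what is moved stays moved. The work goes in short steps, Python scripts to look and compute and a shell command to move; the robot and the scene stay as the last step left them, time stands still between calls to the robot, and variables do not carry over. Pictures are saved under pics/ and viewed, and the job is handed in when it is done.

```bash
mkdir -p pics
python3 - <<'E'
from bench import env
import cv2,numpy as np
print(env.get_state())
for n in ("top","side","wrist"):
    f=env.grab_frame(n); cv2.imwrite(f"pics/{n}0.png",f["image"]); np.savez(f"{n}0.npz",**f)
    print(n,f["fx"],f["cx"],f["cy"],f["pose"].round(3).tolist())
E
```

```text
{'time_s': 0.0, 'q': array([ 1.09091542e+00,  2.45780720e-01,  1.55905234e+00, -3.99608550e-05,
        1.33870293e+00, -1.74147114e-01]), 'dq': array([ 0.00055137, -0.00212639, -0.00078679, -0.00065029,  0.00155206,
       -0.00028825]), 'tau': array([-4.67122140e-05, -4.29512715e+01, -3.26126719e+01, -1.96523379e-04,
        5.41070403e-03, -9.49376727e-06]), 'position': array([0.19540104, 0.61931261, 0.22108107]), 'tcp_rot': array([ 0.69865341,  0.10701436,  0.69906877, -0.10832452]), 'ft_force': array([-0.17404701,  1.02119379, -0.63601387]), 'moment': array([0.00705637, 0.03222425, 0.01350182]), 'opening': 0.08517687631383687}
top 385.3856728426592 265.42967709526874 195.7686729771034 [[0.026, -0.981, 0.192, 0.402], [-1.0, -0.026, 0.002, -0.136], [0.003, -0.192, -0.981, 1.124], [0.0, 0.0, 0.0, 1.0]]
side 457.03009166392246 250.69586088686836 192.23368275413407 [[0.949, -0.192, 0.25, 0.325], [-0.315, -0.594, 0.741, -0.946], [0.007, -0.782, -0.624, 0.778], [0.0, 0.0, 0.0, 1.0]]
wrist 266.58263753474324 257.7954150738743 195.43503156877222 [[0.301, 0.918, 0.257, 0.13], [0.954, -0.289, -0.083, 0.639], [-0.001, 0.27, -0.963, 0.373], [0.0, 0.0, 0.0, 1.0]]
```

View pics/top0.png

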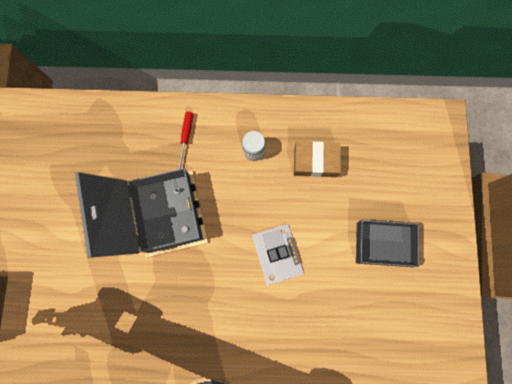

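View pics/side0.png

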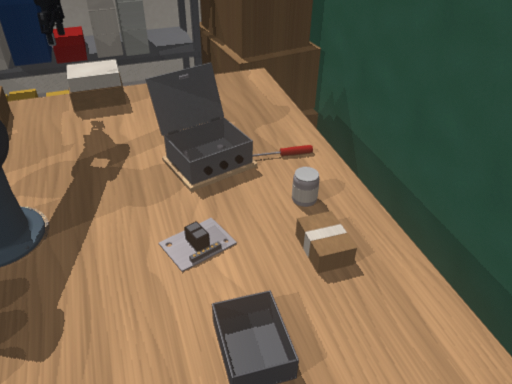

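View pics/wrist0.png

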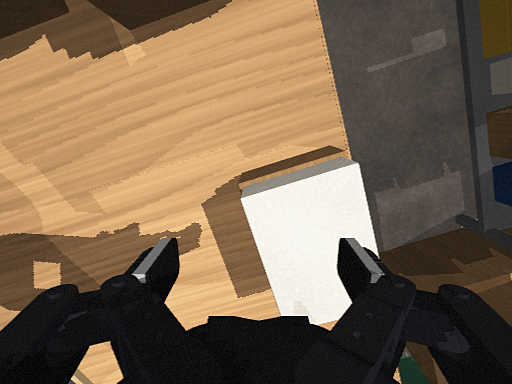

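```bash
cat > h.py <<'E'
import numpy as np,cv2
def cloud(f):
    z=f["range_z"].astype(float); v,u=np.mgrid[:z.shape[0],:z.shape[1]]
    P=np.stack([(u-f["cx"])/f["fx"]*z,(v-f["cy"])/f["fy"]*z,z],-1)
    T=f["pose"]; W=P@T[:3,:3].T+T[:3,3]; W[z<=0]=np.nan; return W
def pix(f,p):
    T=f["pose"]; c=(np.asarray(p)-T[:3,3])@T[:3,:3]
    return c[...,0]/c[...,2]*f["fx"]+f["cx"],c[...,1]/c[...,2]*f["fy"]+f["cy"]
def ray(f,u,v,z):
    T=f["pose"]; d=T[:3,:3]@np.array([(u-f["cx"])/f["fx"],(v-f["cy"])/f["fy"],1]); o=T[:3,3]
    return o+d*(z-o[2])/d[2]
E
python3 - <<'E'
from h import *
f=np.load("top0.npz");W=cloud(f);im=f["image"]
def crop(n,x0,y0,x1,y1,s):
    cv2.imwrite(n,cv2.resize(im[y0:y1,x0:x1],None,fx=s,fy=s,interpolation=cv2.INTER_CUBIC))
crop("pics/tbox.png",70,150,215,265,5); crop("pics/tpl.png",240,215,320,295,7)
z=W[...,2]
def show(x0,y0,x1,y1,st):
    for v in range(y0,y1,st): print(v,(z[v,x0:x1:st]*1000).round().tolist())
show(250,222,306,290,4)
g=np.zeros(z.shape,bool);g[215:295,240:320]=1
m=g&(z>.036)&(z<.055);p=W[m];print(m.sum(),p.mean(0));r=cv2.minAreaRect(p[:,:2].astype(np.float32)*1000);print(r)
m=g&(z>.003)&(z<.012);print(m.sum());p=W[m];r=cv2.minAreaRect(p[:,:2].astype(np.float32)*1000);print(r)
E
```

```text
222 [-2.0, -3.0, -1.0, -0.0, 0.0, -3.0, 0.0, 0.0, 2.0, -0.0, -0.0, -5.0, 1.0, -4.0]
226 [-4.0, -1.0, 3.0, -1.0, 2.0, -3.0, 1.0, 4.0, 2.0, -1.0, -4.0, 4.0, -0.0, -5.0]
230 [1.0, -2.0, -1.0, -0.0, 5.0, 7.0, 3.0, 4.0, -3.0, 6.0, 3.0, -3.0, 0.0, -4.0]
234 [1.0, 2.0, 6.0, 5.0, 6.0, 8.0, 2.0, 7.0, 4.0, 8.0, 8.0, 3.0, -6.0, 2.0]
238 [-1.0, 3.0, 3.0, 5.0, 5.0, 7.0, 1.0, 4.0, 7.0, 2.0, 16.0, -1.0, -2.0, 2.0]
242 [-1.0, 7.0, 9.0, 2.0, 6.0, 2.0, 2.0, 7.0, 2.0, 3.0, 15.0, 0.0, -3.0, 1.0]
246 [-2.0, 1.0, 4.0, 7.0, 5.0, 1.0, 4.0, 42.0, 51.0, 43.0, 19.0, 8.0, 1.0, -2.0]
250 [-1.0, 1.0, 3.0, 8.0, 3.0, 46.0, 43.0, 45.0, 49.0, 44.0, 9.0, 15.0, -2.0, 1.0]
254 [1.0, 0.0, 4.0, 3.0, 6.0, 47.0, 46.0, 43.0, 42.0, 48.0, 9.0, 19.0, 0.0, -3.0]
258 [1.0, 0.0, -0.0, 2.0, 2.0, 46.0, 45.0, 46.0, 45.0, 5.0, 9.0, 18.0, 5.0, -2.0]
262 [2.0, -0.0, 2.0, 4.0, 4.0, 31.0, 6.0, 3.0, 2.0, 4.0, 5.0, 13.0, 18.0, -0.0]
266 [-2.0, 0.0, -2.0, 9.0, 2.0, 6.0, 5.0, 3.0, 4.0, 3.0, 6.0, 3.0, 4.0, 4.0]
270 [2.0, -3.0, 0.0, 2.0, 4.0, 2.0, 6.0, 5.0, 2.0, 6.0, 2.0, 2.0, 9.0, 8.0]
274 [-2.0, -2.0, -3.0, -1.0, 5.0, 5.0, 4.0, 3.0, 7.0, 3.0, 6.0, 2.0, 1.0, 0.0]
278 [1.0, 0.0, -0.0, 3.0, 8.0, 3.0, 4.0, 4.0, 8.0, 6.0, -2.0, -1.0, -2.0, 1.0]
282 [-1.0, -1.0, 1.0, 1.0, 7.0, 4.0, 4.0, -2.0, -2.0, -4.0, 3.0, 0.0, -3.0, -3.0]
286 [-0.0, -0.0, 2.0, -2.0, -3.0, -1.0, 3.0, 2.0, 5.0, -6.0, -0.0, -2.0, 0.0, -3.0]
260 [ 0.45287462 -0.17179933  0.04512081]
((453.0386962890625, -171.8014373779297), (35.88487243652344, 55.88691329956055), 18.03649139404297)
1620
((452.4682922363281, -179.69366455078125), (225.02088928222656, 230.22348022460938), 1.45366632938385)
```

Run:
```python
from h import *
for n,(x0,y0,x1,y1) in {"side":(140,60,330,270)}.items():
    f=np.load(n+"0.npz");im=f["image"];cv2.imwrite("pics/sbox.png",cv2.resize(im[y0:y1,x0:x1],None,fx=2.8,fy=2.8,interpolation=cv2.INTER_CUBIC))
```

```text
(no output)
```

View pics/tbox.png

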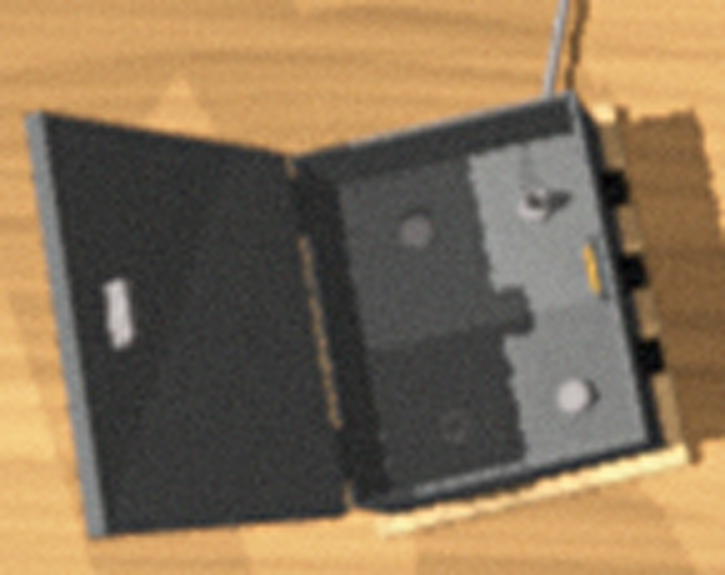

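View pics/tpl.png

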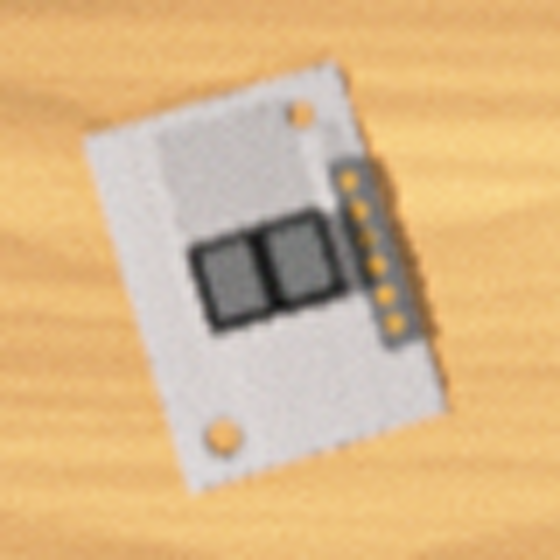

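View pics/sbox.png

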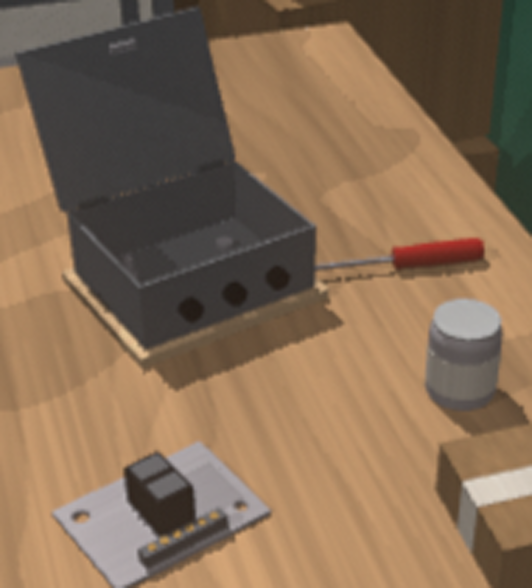

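Run:
```python
from h import *
from scipy.optimize import least_squares
f=np.load("top0.npz")
c=lambda x,y:(70+(x+.5)/5-.5,150+(y+.5)/5-.5)
F=[((58,-35,44),c(540,200)),((100,-80,87),c(573,94)),((-58,-35,21),c(574,395)),((58,35,21),c(415,230)),((-110,-90,12),c(690,458)),((-58,35,44),c(455,420)),((110,-90,12),c(620,108)),((-110,90,12),c(380,530))]
def w(p,q):
    a=p[2];R=np.array([[np.cos(a),-np.sin(a)],[np.sin(a),np.cos(a)]])
    q=np.array(q)/1000; return np.r_[R@q[:2]+p[:2],q[2]]
def res(p): return np.concatenate([np.array(pix(f,w(p,q)))-uv for q,uv in F])
s=least_squares(res,[.55,.1,.2],loss="soft_l1");print(s.x,res(s.x).reshape(-1,2).round(1).tolist())
# plate
c=lambda x,y:(240+(x+.5)/7-.5,215+(y+.5)/7-.5)
F=[((-58,35,2),c(222,438)),((58,-35,2),c(300,113)),((-75,55,5),c(196,492)),((75,55,5),c(86,137)),((75,-55,5),c(335,62)),((-75,-55,5),c(447,410))]
s2=least_squares(res,[.45,-.17,.3],loss="soft_l1");print(s2.x,res(s2.x).reshape(-1,2).round(1).tolist())
W=cloud(f);
# door plane in box frame
p=s.x;m=np.zeros(W.shape[:2],bool);m[185:245,88:128]=1
q=W[m];a=p[2];d=q[:,:2]-p[:2];y=-np.sin(a)*d[:,0]+np.cos(a)*d[:,1];k=np.polyfit(q[:,2],y,1);print("door: y per z",k,"angle",np.pi/2+np.arctan(k[0]), "y at 87mm",np.polyval(k,.087))
```

```text
[0.56238236 0.14285404 0.25243953] [[-1.9, -0.9], [1.2, -0.9], [0.5, 0.3], [1.2, 0.0], [0.1, 1.4], [-2.0, 0.1], [-0.4, -1.0], [0.1, 1.3]]
[ 0.45260798 -0.17229989  0.32696102] [[0.4, -0.2], [0.3, 0.1], [-0.8, 0.1], [-0.4, 0.2], [0.1, -0.3], [0.3, 0.1]]
 ** On entry to DLASCL parameter number  4 had an illegal value
 ** On entry to DLASCL parameter number  4 had an illegal value
 ** On entry to DLASCL parameter number  4 had an illegal value
 ** On entry to DLASCL parameter number  4 had an illegal value
 ** On entry to DLASCL parameter number  5 had an illegal value
 ** On entry to DLASCL parameter number  4 had an illegal valueTraceback (most recent call last):
  File "<stdin>", line 18, in <module>
    c, resids, rank, s = lstsq(lhs, rhs, rcond)
                         ~~~~~^^^^^^^^^^^^^^^^^
    x, resids, rank, s = _umath_linalg.lstsq(a, b, rcond,
                         ~~~~~~~~~~~~~~~~~~~^^^^^^^^^^^^^
                                             signature=signature)
                                             ^^^^^^^^^^^^^^^^^^^^
    raise LinAlgError("SVD did not converge in Linear Least Squares")
numpy.linalg.LinAlgError: SVD did not converge in Linear Least Squares
```

```bash
cat >> h.py <<'E'
from scipy.spatial.transform import Rotation as Ro
def tool(s):
    w,x,y,z=s["tcp_rot"]; return Ro.from_quat([x,y,z,w])
def st():
    from bench import env
    s=env.get_state();R=tool(s).as_matrix()
    print("t",round(s["time_s"],2),"p",s["position"].round(4),"jawyaw",np.arctan2(R[1,1],R[0,1]).round(4),"xax",R[:,0].round(4),"q",s["q"].round(2),"F",s["ft_force"].round(1),"M",s["moment"].round(2),"op",round(s["opening"],4)); return s
def todo(p,yaw=None):
    """units in tool axes to reach p with tool down and jaw yaw"""
    s=st();R0=tool(s)
    if yaw is not None:
        T=Ro.from_matrix(np.array([[0,np.cos(yaw),np.sin(yaw)],[0,np.sin(yaw),-np.cos(yaw)],[-1,0,0]]))
        # columns: x=(0,0,-1), y=(c,s,0), z=x cross y
        x=np.array([0,0,-1.]);y=np.array([np.cos(yaw),np.sin(yaw),0]);T=Ro.from_matrix(np.stack([x,y,np.cross(x,y)],1))
        print("rot first",((R0.inv()*T).as_rotvec()/np.radians(6)).round(3),"then travel",(T.inv().apply(np.array(p)-s["position"])/.03).round(3))
    print("travel now",(R0.inv().apply(np.array(p)-s["position"])/.03).round(3))
E
python3 -c "
from h import *
todo([.55,.1,.38],.25)"
python3 -m jog '{"travel":[[-1,0,0],[-1,0,0],[-1,0,0],[-1,0,0],[-1,0,0],[0,0,0]],"delta_rot":[[0,0,0],[0,0,0],[0,0,0],[0,0,0],[0,0,0],[0,0,0]],"jaw":[0,0,0,0,0,0]}'
```

```text
t 0.15 p [0.1955 0.6195 0.2213] jawyaw 1.265 xax [-7.0e-04 -1.3e-03 -1.0e+00] q [ 1.09  0.25  1.56  0.    1.34 -0.17] F [-0.4 -0.1 -0.8] M [ 0.02 -0.06 -0.03] op 0.0859
rot first [9.693e+00 5.000e-03 1.400e-02] then travel [-5.289  7.167 19.701]
travel now [ -5.275 -12.962  16.481]
time_s: 0.75
position: [0.1964, 0.6213, 0.3779]
tcp_rot: [0.7, 0.111, 0.698, -0.105]
ft_force: [-0.5, -0.1, 0.6]
opening: 0.0855
```

```bash
python3 -m jog '{"travel":[[0,0,0],[0,0,0],[0,0,0],[0,0,0],[0,0,0],[0,0,0],[0,0,0],[0,0,0]],"delta_rot":[[1,0,0],[1,0,0],[1,0,0],[1,0,0],[1,0,0],[1,0,0],[1,0,0],[1,0,0]],"jaw":[0,0,0,0,0,0,0,0]}' >/dev/null
python3 -m jog '{"travel":[[0,0,0],[0,0,0],[0,0.3,1],[0,0.3,1],[0,0.3,1],[0,0.3,1],[0,0.3,1],[0,0.3,1]],"delta_rot":[[1,0,0],[0.7,0,0],[0,0,0],[0,0,0],[0,0,0],[0,0,0],[0,0,0],[0,0,0]],"jaw":[0,0,0,0,0,0,0,0]}'
python3 -c "
from h import *
todo([.55,.1,.38],.25)"
```

```text
time_s: 2.35
position: [0.2926, 0.4573, 0.3707]
tcp_rot: [0.558, 0.433, 0.558, -0.435]
ft_force: [0.9, -0.4, 0.7]
opening: 0.0855
t 2.35 p [0.2926 0.4573 0.3707] jawyaw 0.2494 xax [-0.0013 -0.0014 -1.    ] q [ 0.79 -0.09  1.65 -0.    1.59  0.54] F [ 0.9 -0.4  0.7] M [ 0.03  0.02 -0.  ] op 0.0855
rot first [-0.006  0.009  0.015] then travel [-0.309  5.367 13.664]
travel now [-0.305  5.374 13.661]
```

```bash
python3 -m jog '{"travel":[[0,0.4,1],[0,0.4,1],[0,0.4,1],[0,0.4,1],[0,0.4,1],[0,0.4,1],[0,0.4,1],[-0.3,0.4,1]],"delta_rot":[[0,0,0],[0,0,0],[0,0,0],[0,0,0],[0,0,0],[0,0,0],[0,0,0],[0,0,0]],"jaw":[0,0,0,0,0,0,0,0]}' >/dev/null
python3 -m jog '{"travel":[[0,0.4,1],[0,0.4,1],[0,0.4,1],[0,0.4,1],[0,0.4,1],[0,0.2,0.6],[0,0,0],[0,0,0]],"delta_rot":[[0,0,0],[0,0,0],[0,0,0],[0,0,0],[0,0,0],[0,0,0],[0,0,0],[0,0,0]],"jaw":[0,0,0,0,0,0,0,0]}'
python3 - <<'E'
from h import *
from bench import env
todo([.55,.1,.38],.25)
f=env.grab_frame("wrist");np.savez("wbox.npz",**f,tp=env.get_state()["position"],tr=env.get_state()["tcp_rot"]);cv2.imwrite("pics/wbox.png",cv2.resize(f["image"],(800,600),interpolation=cv2.INTER_CUBIC))
E
```

```text
time_s: 3.95
position: [0.5496, 0.1037, 0.3805]
tcp_rot: [0.558, 0.434, 0.559, -0.434]
ft_force: [-0.7, 0.1, 1.0]
opening: 0.0851
t 3.95 p [0.5496 0.1037 0.3805] jawyaw 0.2491 xax [-1.4e-03  6.0e-04 -1.0e+00] q [-0.02 -0.05  1.59  0.    1.6  -0.27] F [-0.7  0.1  1. ] M [0.01 0.01 0.02] op 0.0851
rot first [-0.008 -0.008  0.011] then travel [ 0.017 -0.018  0.122]
travel now [ 0.017 -0.018  0.122]
```

View pics/wbox.png

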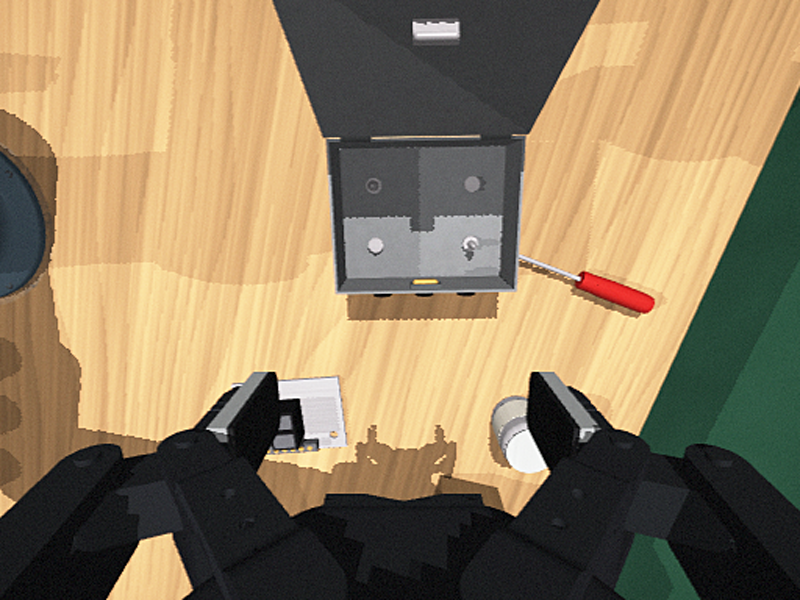

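The box is clear here: four supports (pin_a at about (374,185), pin_b at (471,243)), the catch at (425,282), and the door standing open at the top. I'll enlarge it to fit the pose.

Run:
```python
from h import *
f=np.load("wbox.npz");im=f["image"];cv2.imwrite("pics/wboxz.png",cv2.resize(im[82:194,205:341],None,fx=5.8,fy=5.3,interpolation=cv2.INTER_CUBIC)); print(f["fx"],f["pose"].round(3).tolist())
```

```text
266.58263753474324 [[0.969, 0.238, 0.066, 0.533], [0.247, -0.933, -0.261, 0.169], [-0.001, 0.27, -0.963, 0.532], [0.0, 0.0, 0.0, 1.0]]
```

View pics/wboxz.png

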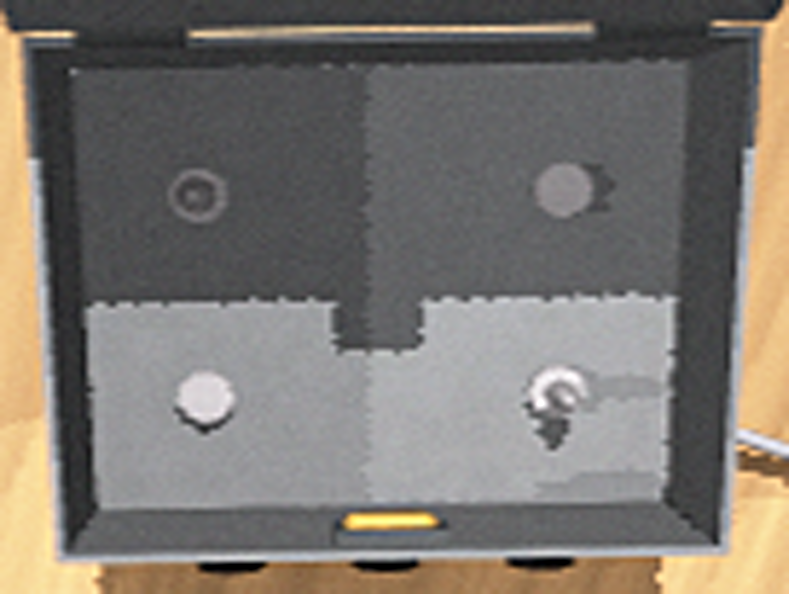

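```bash
cat >> h.py <<'E'
from scipy.optimize import least_squares
def wpt(p,q):
    a=p[2];q=np.array(q)/1000
    return np.r_[np.cos(a)*q[0]-np.sin(a)*q[1]+p[0],np.sin(a)*q[0]+np.cos(a)*q[1]+p[1],q[2]+(p[3] if len(p)>3 else 0)]
def fit(f,F,p0):
    res=lambda p:np.concatenate([np.array(pix(f,wpt(p,q)))-uv for q,uv in F])
    s=least_squares(res,p0,loss="soft_l1",f_scale=.5); print("fit",s.x.round(4),"res",res(s.x).reshape(-1,2).round(1).tolist()); return s.x
E
python3 - <<'E'
from h import *
f=np.load("wbox.npz")
c=lambda x,y:(205+(x+.5)/5.8-.5,82+(y+.5)/5.3-.5)
S=[((-58,35,21),c(198,195)),((58,35,21),c(565,188)),((-58,-35,21),c(205,398)),((58,-35,21),c(557,391))]
Rm=[((-100,-80,87),c(60,562)),((100,-80,87),c(728,553)),((-100,80,87),c(25,42)),((100,80,87),c(760,34))]
Fl=[((-97,77,15),c(72,68)),((97,77,15),c(688,62)),((-97,-77,15),c(98,510)),((97,-77,15),c(662,500))]
for F in (S,Rm,Fl,S+Rm+Fl): fit(f,F,[.56,.14,.25]); 
fit(f,S+Rm+Fl,[.56,.14,.25,0])
p=fit(f,S+Fl,[.56,.14,.25])
W=cloud(f);q=W[5:60,:].reshape(-1,3);a=p[2];d=q[:,:2]-p[:2];x=np.cos(a)*d[:,0]+np.sin(a)*d[:,1];y=-np.sin(a)*d[:,0]+np.cos(a)*d[:,1]
m=(abs(x)<.09)&(q[:,2]>.11)&(q[:,2]<.24)&(y<.2)&(y>.07)
k=np.polyfit(q[m,2],y[m],1);print(m.sum(),k,"angle",np.pi/2+np.arctan(k[0]),np.polyval(k,.087))
E
```

```text
fit [0.5627 0.1455 0.2676] res [[-0.0, 0.0], [-0.3, 0.1], [0.1, -0.2], [0.2, 0.0]]
fit [0.5636 0.1441 0.2628] res [[-0.7, 1.1], [0.4, 1.3], [-0.6, -0.3], [1.1, -0.7]]
fit [0.5626 0.1453 0.2629] res [[-0.2, 0.2], [0.2, -0.2], [-0.4, -0.2], [0.5, 0.4]]
fit [0.5628 0.1453 0.2647] res [[0.0, 0.0], [-0.2, 0.4], [0.1, -0.2], [0.1, 0.2], [-0.9, 0.4], [0.3, 0.4], [-1.0, -1.1], [0.8, -1.7], [-0.2, 0.4], [0.2, -0.2], [-0.3, -0.1], [0.7, 0.3]]
fit [ 0.5632  0.145   0.2651 -0.0042] res [[0.3, 0.3], [-0.4, 0.6], [0.4, -0.3], [-0.1, 0.1], [-0.4, 0.1], [-0.2, 0.0], [-0.4, -0.5], [0.2, -1.2], [0.3, 0.8], [-0.2, 0.2], [0.2, -0.3], [0.4, 0.1]]
fit [0.5627 0.1454 0.2644] res [[0.0, -0.1], [-0.2, 0.3], [0.1, -0.3], [0.1, 0.1], [-0.2, 0.3], [0.2, -0.3], [-0.3, -0.2], [0.7, 0.3]]
8727 [0.39468284 0.04930667] angle 1.9467105555695148 0.08364407550664263
```

```bash
python3 -c "
from h import *
todo([.4396,-.2137,.3650],.25)"
```

```text
t 4.0 p [0.5495 0.1041 0.3809] jawyaw 0.25 xax [-7.e-04  4.e-04 -1.e+00] q [-0.02 -0.05  1.59  0.    1.6  -0.27] F [-0.2  0.6 -0.9] M [-0.04  0.04 -0.01] op 0.0856
rot first [ 0.    -0.006  0.006] then travel [ 0.529 -6.171  9.357]
travel now [ 0.527 -6.171  9.357]
```

```bash
python3 -m jog '{"travel":[[0,-0.6,0.9],[0,-0.7,1],[0,-0.7,1],[0,-0.7,1],[0,-0.7,1],[0,-0.7,1],[0,-0.7,1],[0.5,-0.6,1]],"delta_rot":[[0,0,0],[0,0,0],[0,0,0],[0,0,0],[0,0,0],[0,0,0],[0,0,0],[0,0,0]],"jaw":[0,0,0,0,0,0,0,0]}' >/dev/null
python3 -m jog '{"travel":[[0,-0.7,0.9],[0,-0.1,0.5],[0,0,0],[0,0,0],[0,0,0]],"delta_rot":[[0,0,0],[0,0,0],[0,0,0],[0,0,0],[0,0,0]],"jaw":[0,0,0,0,0]}'
python3 - <<'E'
from h import *
from bench import env
todo([.4396,-.2137,.3650],.25)
f=env.grab_frame("wrist");np.savez("wpl.npz",**f);cv2.imwrite("pics/wpl.png",f["image"])
cv2.imwrite("pics/wplz.png",cv2.resize(f["image"][80:194,195:331],None,fx=5.8,fy=5.2,interpolation=cv2.INTER_CUBIC))
print([np.round(pix(f,[.4527,-.172,.045]),0)])
E
```

```text
time_s: 5.3
position: [0.4392, -0.2117, 0.3665]
tcp_rot: [0.559, 0.434, 0.559, -0.433]
ft_force: [-0.2, 0.1, -0.4]
opening: 0.0857
t 5.3 p [ 0.4392 -0.2117  0.3665] jawyaw 0.2514 xax [ 6.e-04  0.e+00 -1.e+00] q [-0.68 -0.23  1.78  0.    1.59 -0.93] F [-0.2  0.1 -0.4] M [ 0. -0.  0.] op 0.0857
rot first [ 0.013  0.001 -0.006] then travel [ 0.051 -0.004  0.069]
travel now [ 0.051 -0.005  0.069]
[array([271., 140.])]
```

View pics/wplz.png

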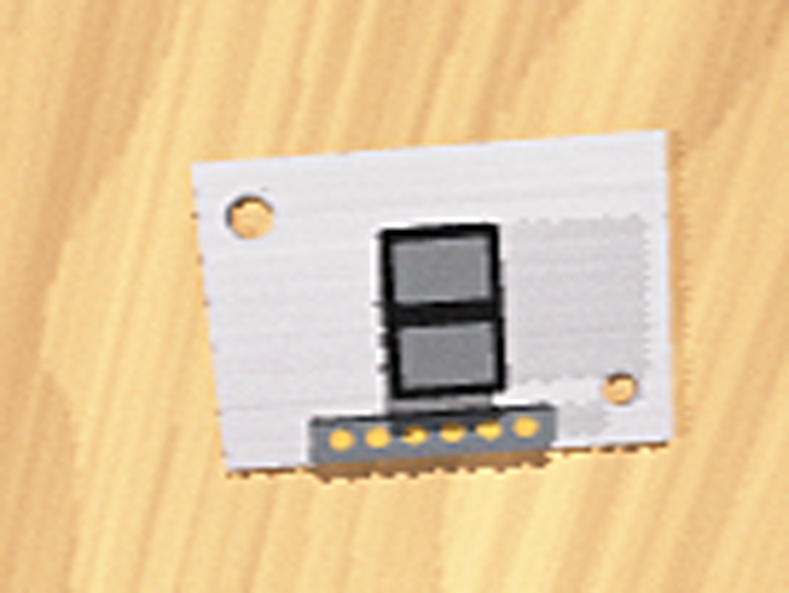

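Run:
```python
from h import *
f=np.load("wpl.npz")
c=lambda x,y:(195+(x+.5)/5.8-.5,80+(y+.5)/5.2-.5)
H=[((-58,35,5),c(250,216)),((58,-35,5),c(621,388))]
C=[((-75,55,5),c(192,162)),((75,55,5),c(667,131)),((75,-55,5),c(672,441)),((-75,-55,5),c(228,470))]
T=[((-18,28,45),c(377,229)),((18,28,45),c(498,223)),((18,-28,45),c(506,391)),((-18,-28,45),c(393,401))]
for F in (H+C,T,H+C+T):p=fit(f,F,[.45,-.17,.32])
todo([p[0],p[1],.2],p[2])
```

```text
fit [ 0.4535 -0.1719  0.3242] res [[0.2, 0.2], [-0.1, 0.4], [-0.0, -0.0], [-0.1, -0.3], [0.2, -0.1], [-0.4, -0.1]]
fit [ 0.453  -0.172   0.3279] res [[-0.0, 0.2], [0.1, -0.3], [0.4, 0.2], [-0.4, -0.2]]
fit [ 0.4533 -0.1719  0.3246] res [[0.1, 0.2], [-0.2, 0.4], [-0.1, -0.0], [-0.2, -0.3], [0.1, -0.1], [-0.5, -0.1], [0.2, 0.2], [0.3, -0.2], [0.5, 0.3], [-0.3, -0.2]]
t 5.35 p [ 0.4392 -0.2117  0.3664] jawyaw 0.2514 xax [ 5.e-04 -0.e+00 -1.e+00] q [-0.68 -0.23  1.78  0.    1.59 -0.93] F [ 0.7 -0.1  0. ] M [-0.02  0.03 -0.02] op 0.0853
rot first [-0.699  0.001 -0.004] then travel [ 5.548  0.869 -1.108]
travel now [ 5.548  0.783 -1.169]
```

```bash
python3 -m jog '{"travel":[[0,0,0],[0.9,0.4,-0.5],[1,0.47,-0.6],[1,0,0],[1,0,0],[1,0,0],[0.6,0,0],[0,0,0]],"delta_rot":[[-0.7,0,0],[0,0,0],[0,0,0],[0,0,0],[0,0,0],[0,0,0],[0,0,0],[0,0,0]],"jaw":[0,0,0,0,0,0,0,0]}' >/dev/null
python3 -c "
from h import *
todo([.4533,-.172,.026],.325)"
```

```text
t 6.15 p [ 0.4515 -0.1714  0.1983] jawyaw 0.3241 xax [-0.0049  0.0035 -1.    ] q [-0.6  -0.13  1.99  0.    1.28 -0.92] F [ 0.1 -0.8 -0.3] M [ 0.   -0.03 -0.01] op 0.0857
rot first [-0.009 -0.047  0.034] then travel [5.742 0.049 0.039]
travel now [5.742 0.069 0.067]
```

```bash
python3 -m jog '{"travel":[[1,0.03,0.02],[1,0.03,0.02],[1,0,0],[1,0,0],[0.8,0,0],[0.5,0,0],[0.4,0,0],[0,0,0]],"delta_rot":[[0,0,0],[0,0,0],[0,0,0],[0,0,0],[0,0,0],[0,0,0],[0,0,0],[0,0,0]],"jaw":[0,0,0,0,0,0,0,0]}' >/dev/null
python3 -m jog '{"travel":[[0,0,0],[0,0,0]],"delta_rot":[[0,0,0],[0,0,0]],"jaw":[0,0]}' >/dev/null
python3 - <<'E'
from h import *
from bench import env
todo([.4533,-.172,.026],.325)
f=env.grab_frame("wrist");cv2.imwrite("pics/wg.png",f["image"])
E
```

```text
t 7.15 p [ 0.4561 -0.1745  0.0316] jawyaw 0.3227 xax [ 0.0022 -0.0015 -1.    ] q [-0.6   0.14  2.07  0.    0.92 -0.92] F [-0.4 -0.6 -0.4] M [-0.02  0.    0.02] op 0.0855
rot first [-0.022  0.02  -0.015] then travel [ 0.185 -0.06  -0.11 ]
travel now [ 0.185 -0.061 -0.11 ]
```

View pics/wg.png

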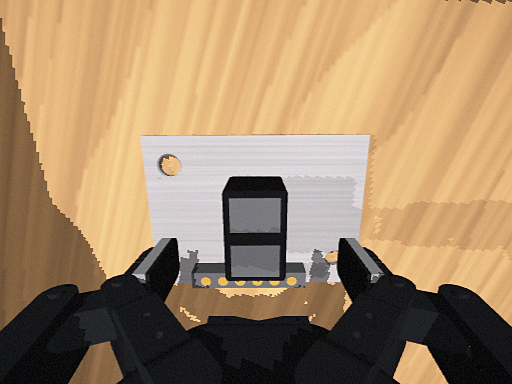

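```bash
python3 -m jog '{"travel":[[0.16,-0.06,-0.11],[0,0,0],[0,0,0],[0,0,0],[0,0,0],[0,0,0],[0,0,0],[0,0,0]],"delta_rot":[[0,0,0],[0,0,0],[0,0,0],[0,0,0],[0,0,0],[0,0,0],[0,0,0],[0,0,0]],"jaw":[0,0,0.3,0.5,0.7,0.9,1,1]}' 60
python3 -m jog '{"travel":[[0,0,0],[0,0,0],[0,0,0],[0,0,0]],"delta_rot":[[0,0,0],[0,0,0],[0,0,0],[0,0,0]],"jaw":[1,1,1,1]}'
python3 - <<'E'
from h import *
todo([.4533,-.172,.026],.325)
E
```

```text
time_s: 8.0
position: [0.4528, -0.1716, 0.0259]
tcp_rot: [0.574, 0.413, 0.573, -0.413]
ft_force: [-0.8, 1.6, 4.6]
opening: 0.0339
time_s: 8.4
position: [0.4528, -0.1716, 0.026]
tcp_rot: [0.574, 0.413, 0.573, -0.413]
ft_force: [-0.2, 1.4, 5.9]
opening: 0.0341
t 8.4 p [ 0.4528 -0.1716  0.026 ] jawyaw 0.3224 xax [ 1.1e-03 -4.0e-04 -1.0e+00] q [-0.6   0.14  2.08  0.    0.91 -0.92] F [-0.2  1.4  5.9] M [ 0.27 -0.12 -0.01] op 0.0341
rot first [-0.025  0.007 -0.009] then travel [-0.002  0.012  0.018]
travel now [-0.002  0.012  0.018]
```

```bash
python3 -m jog '{"travel":[[-0.2,0,0],[-0.4,0,0],[-0.8,0,0],[-1,0,0],[-1,0,0],[-1,0,0],[-1,0,0],[-0.4,0,0]],"delta_rot":[[0,0,0],[0,0,0],[0,0,0],[0,0,0],[0,0,0],[0,0,0],[0,0,0],[0,0,0]],"jaw":[1,1,1,1,1,1,1,1]}' 
python3 -m jog '{"travel":[[0,0,0],[0,0,0]],"delta_rot":[[0.55,0,0],[0,0,0]],"jaw":[1,1]}'
python3 - <<'E'
from h import *
from bench import env
todo([.5627,.1454,.2],.265)
f=env.grab_frame("wrist");np.savez("wh.npz",**f,tp=env.get_state()["position"]);cv2.imwrite("pics/wh.png",f["image"])
E
```

```text
time_s: 9.2
position: [0.453, -0.172, 0.2024]
tcp_rot: [0.575, 0.413, 0.572, -0.413]
ft_force: [0.7, -0.2, -6.1]
opening: 0.034
time_s: 9.4
position: [0.4515, -0.171, 0.1986]
tcp_rot: [0.561, 0.43, 0.562, -0.43]
ft_force: [0.2, 0.3, -6.8]
opening: 0.0342
t 9.4 p [ 0.4515 -0.171   0.1986] jawyaw 0.265 xax [-1.4e-03  8.0e-04 -1.0e+00] q [-0.6  -0.13  2.   -0.    1.28 -0.86] F [ 0.2  0.3 -6.8] M [0.02 0.01 0.02] op 0.0342
rot first [-0.    -0.011  0.011] then travel [-0.047  6.339 -9.207]
travel now [-0.043  6.338 -9.207]
```

View pics/wh.png

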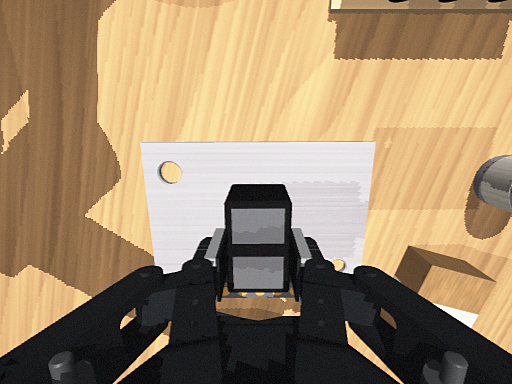

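Run:
```python
from h import *
f=np.load("wh.npz");cv2.imwrite("pics/whz.png",cv2.resize(f["image"][130:300,130:390],None,fx=3,fy=3,interpolation=cv2.INTER_CUBIC))
```

```text
(no output)
```

View pics/whz.png

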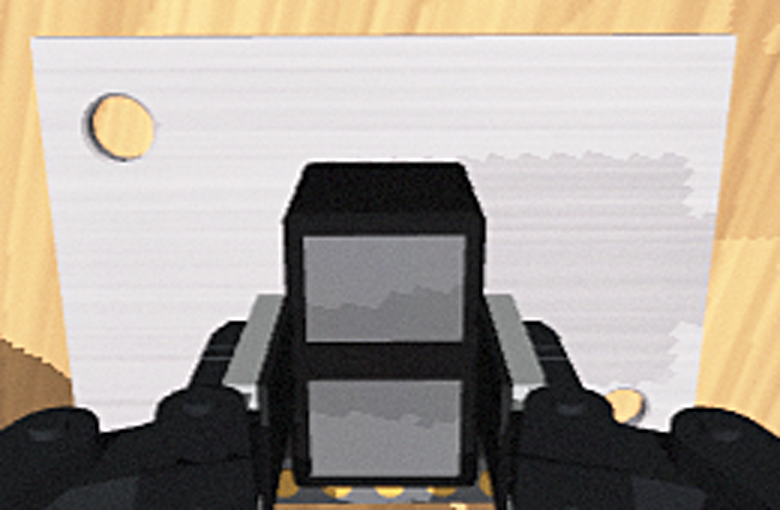

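Run:
```python
from h import *
f=np.load("wh.npz")
c=lambda x,y:(130+(x+.5)/3-.5,130+(y+.5)/3-.5)
H=[((-58,35,5),c(119,127))]
C=[((-75,55,5),c(31,37)),((75,55,5),c(736,36))]
T=[((-18,28,45),c(284,219)),((18,28,45),c(487,219)),((18,-28,45),c(477,485)),((-18,-28,45),c(294,486))]
for F in (H+C,H+C+T):
  for p0 in ([.4533,-.172,.26],[.4533,-.172,.26,.172]):
    if len(p0)==3: F2=[((q[0],q[1],q[2]+172.6),u) for q,u in F]
    else: F2=F
    p=fit(f,F2,p0); d=p[:2]-f["tp"][:2];a=.265
    print("plate-tcp in tool-aligned axes mm",(1000*np.array([np.cos(a)*d[0]+np.sin(a)*d[1],-np.sin(a)*d[0]+np.cos(a)*d[1]])).round(2),"dyaw",p[2]-a)
```

```text
fit [ 0.4515 -0.1718  0.2653] res [[-0.1, 0.7], [-0.3, -0.3], [0.6, -0.0]]
plate-tcp in tool-aligned axes mm [-0.1 -1. ] dyaw 0.00030620287680205305
fit [ 0.4513 -0.1719  0.2652  0.1719] res [[0.1, 0.5], [-0.0, -0.4], [-0.1, -0.0]]
plate-tcp in tool-aligned axes mm [-0.21 -1.03] dyaw 0.00018940529994382338
fit [ 0.4516 -0.1719  0.2661] res [[0.1, 0.9], [-0.2, -0.1], [0.7, 0.0], [-1.3, -2.1], [0.4, -2.1], [0.4, 2.5], [-1.2, 2.2]]
plate-tcp in tool-aligned axes mm [ 0.04 -1.08] dyaw 0.0010750409444149622
fit [ 0.4517 -0.172   0.2665  0.1709] res [[0.9, 0.6], [1.0, -0.1], [-0.3, -0.0], [-0.8, -2.7], [0.1, -2.8], [0.2, 0.9], [-0.7, 0.6]]
plate-tcp in tool-aligned axes mm [ 0.1  -1.21] dyaw 0.001471842948535862
```

```bash
python3 -m jog '{"travel":[[0,0.3,-0.4],[0,0.6,-0.8],[0,0.65,-1],[0,0.7,-1],[0,0.7,-1],[0,0.7,-1],[0,0.7,-1],[0,0.7,-1]],"delta_rot":[[0,0,0],[0,0,0],[0,0,0],[0,0,0],[0,0,0],[0,0,0],[0,0,0],[0,0,0]],"jaw":[1,1,1,1,1,1,1,1]}' 
python3 -m jog '{"travel":[[0,0.7,-1],[0,0.6,-0.7],[0,0.4,-0.3],[0,0.2,0],[0,0,0],[0,0,0]],"delta_rot":[[0,0,0],[0,0,0],[0,0,0],[0,0,0],[0,0,0],[0,0,0]],"jaw":[1,1,1,1,1,1]}'
python3 - <<'E'
from h import *
todo([.5624,.1464,.15],.265)
E
```

```text
time_s: 10.25
position: [0.5412, 0.0783, 0.1977]
tcp_rot: [0.561, 0.429, 0.563, -0.43]
ft_force: [1.0, -0.9, -5.8]
opening: 0.034
time_s: 10.85
position: [0.5806, 0.1487, 0.1985]
tcp_rot: [0.561, 0.429, 0.562, -0.43]
ft_force: [0.3, -0.4, -6.1]
opening: 0.0343
t 10.85 p [0.5806 0.1487 0.1985] jawyaw 0.2644 xax [-2.e-03 -5.e-04 -1.e+00] q [ 0.06  0.15  1.71 -0.    1.28 -0.2 ] F [ 0.3 -0.4 -6.1] M [ 0.03 -0.02  0.03] op 0.0343
rot first [-0.006 -0.     0.02 ] then travel [ 1.616 -0.605 -0.085]
travel now [ 1.618 -0.601 -0.085]
```

```bash
python3 -m jog '{"travel":[[0.5,-0.3,-0.04],[0.6,-0.3,-0.04],[0.5,0,0],[0,0,0],[0,0,0],[0,0,0]],"delta_rot":[[0,0,0],[0,0,0],[0,0,0],[0,0,0],[0,0,0],[0,0,0]],"jaw":[1,1,1,1,1,1]}'
python3 - <<'E'
from h import *
from bench import env
todo([.5624,.1464,.120],.265)
for n in ("side","top","wrist"):
    f=env.grab_frame(n);np.savez(n+"1.npz",**f)
    im=f["image"]
    if n=="side": im=cv2.resize(im[60:200,130:280],None,fx=4,fy=4,interpolation=cv2.INTER_CUBIC)
    if n=="top": im=cv2.resize(im[150:265,70:215],None,fx=5,fy=5,interpolation=cv2.INTER_CUBIC)
    cv2.imwrite(f"pics/{n}1.png",im)
E
```

```text
time_s: 11.45
position: [0.5644, 0.147, 0.1527]
tcp_rot: [0.562, 0.43, 0.561, -0.429]
ft_force: [-0.3, -0.9, -5.7]
opening: 0.0341
t 11.45 p [0.5644 0.147  0.1527] jawyaw 0.2647 xax [ 2.5e-03  1.0e-04 -1.0e+00] q [ 0.06  0.16  1.79 -0.    1.19 -0.2 ] F [-0.3 -0.9 -5.7] M [-0.07 -0.05  0.04] op 0.0341
rot first [-0.003  0.005 -0.023] then travel [ 1.09  -0.069  0.004]
travel now [ 1.09  -0.072  0.003]
```

View pics/side1.png

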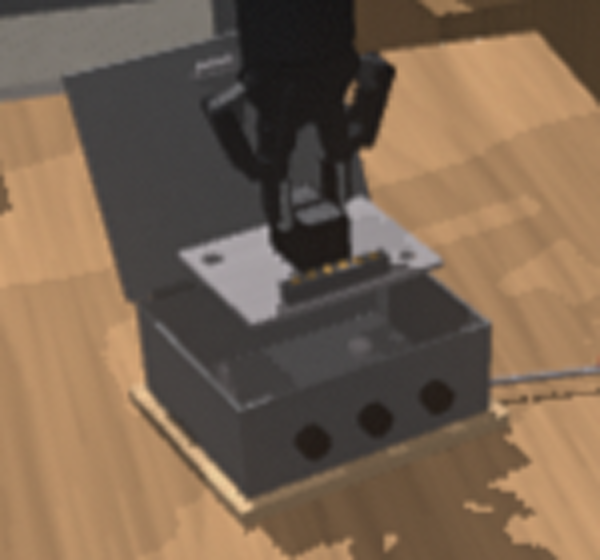

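View pics/wrist1.png

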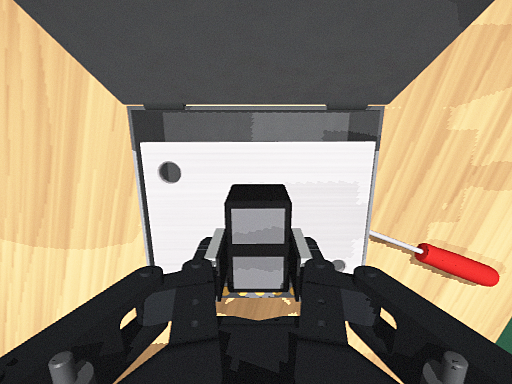

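```bash
python3 -m jog '{"travel":[[0,-0.05,0],[0.5,0,0],[0.5,0,0],[0.1,0,0],[0,0,0],[0,0,0],[0,0,0]],"delta_rot":[[0,0,0],[0,0,0],[0,0,0],[0,0,0],[0,0,0],[0,0,0],[0,0,0]],"jaw":[1,1,1,1,1,1,1]}'
python3 - <<'E'
from h import *
todo([.5624,.1464,.080],.265)
E
```

```text
time_s: 12.3
position: [0.5623, 0.1468, 0.119]
tcp_rot: [0.562, 0.43, 0.561, -0.429]
ft_force: [-0.0, -0.5, -6.0]
opening: 0.0342
t 12.3 p [0.5623 0.1468 0.119 ] jawyaw 0.265 xax [ 0.0013  0.     -1.    ] q [ 0.06  0.2   1.81 -0.    1.13 -0.2 ] F [-0.  -0.5 -6. ] M [ 0.02 -0.01  0.02] op 0.0342
rot first [-0.     0.003 -0.012] then travel [ 1.3   -0.     0.014]
travel now [ 1.3   -0.002  0.013]
```

```bash
python3 -m jog '{"travel":[[0.3,0,0],[0.4,0,0],[0.4,0,0],[0.15,0,0],[0,0,0],[0,0,0],[0,0,0]],"delta_rot":[[0,0,0],[0,0,0],[0,0,0],[0,0,0],[0,0,0],[0,0,0],[0,0,0]],"jaw":[1,1,1,1,1,1,1]}'
python3 - <<'E'
from h import *
from bench import env
todo([.5624,.1464,.080],.265)
f=env.grab_frame("wrist");np.savez("w2.npz",**f)
cv2.imwrite("pics/w2z.png",cv2.resize(f["image"][100:290,120:390],None,fx=2.9,fy=2.9,interpolation=cv2.INTER_CUBIC))
f=env.grab_frame("side");np.savez("s2.npz",**f)
cv2.imwrite("pics/s2z.png",cv2.resize(f["image"][90:190,150:270],None,fx=5,fy=5,interpolation=cv2.INTER_CUBIC))
E
```

```text
time_s: 13.0
position: [0.5623, 0.1468, 0.0815]
tcp_rot: [0.562, 0.43, 0.561, -0.429]
ft_force: [0.9, 0.6, -5.5]
opening: 0.034
t 13.0 p [0.5623 0.1468 0.0815] jawyaw 0.265 xax [ 1.3e-03  1.0e-04 -1.0e+00] q [ 0.06  0.25  1.83 -0.    1.06 -0.2 ] F [ 0.9  0.6 -5.5] M [-0.   -0.06  0.07] op 0.034
rot first [-0.     0.003 -0.012] then travel [ 0.051 -0.001  0.014]
travel now [ 0.051 -0.001  0.014]
```

View pics/w2z.png

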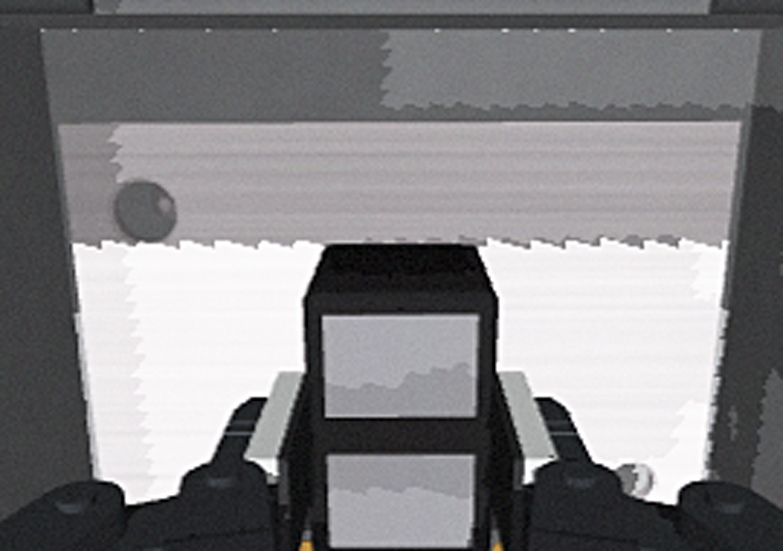

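View pics/s2z.png

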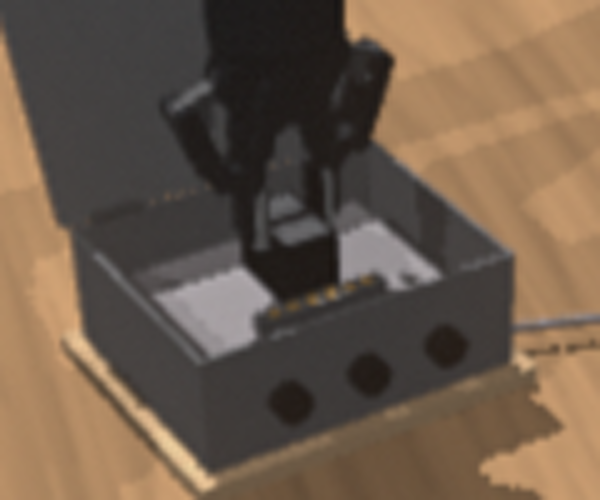

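Run:
```python
from h import *
f=np.load("w2.npz")
z=lambda uv:((np.array(uv)-[120,100]+.5)*2.9-.5).round(1)
B=[.5627,.1454,.265]
P=B+[.0555]
for n,q,t in(("a",(-58,35),(-58,35)),("b",(58,-35),(58,-35))):
    print(n,"hole",z(pix(f,wpt(P,(*q,5)))),"pin tip",z(pix(f,wpt(B,(*q,46)))),"pin 38",z(pix(f,wpt(B,(*q,38)))),"support",z(pix(f,wpt(B,(*q,21)))))
    print(" px per mm", z(pix(f,wpt(P,(q[0]+1,q[1],5))))-z(pix(f,wpt(P,(*q,5)))))
for q in ((-75,55,5),(75,55,5)): print(z(pix(f,wpt(P,q))))
for q in ((-97,77,87),(97,77,87)): print(z(pix(f,wpt(B,q))))
```

```text
a hole [144.7 214.6] pin tip [163.5 203.2] pin 38 [172.8 197.6] support [190.2 187.1]
 px per mm [4.4 0. ]
b hole [632.  489.2] pin tip [616.4 460.4] pin 38 [608.7 446.2] support [593.9 419. ]
 px per mm [4. 0.]
[ 59.  124.8]
[742.7 124.8]
[-142.    11.4]
[943.8  11.8]
```

Run:
```python
from h import *
f=np.load("w2.npz");i=f["image"]
a=cv2.resize(i[155:190,150:190],None,fx=9,fy=9,interpolation=cv2.INTER_CUBIC);b=cv2.resize(i[248:283,320:360],None,fx=9,fy=9,interpolation=cv2.INTER_CUBIC)
cv2.imwrite("pics/holes.png",np.hstack([a,b]))
```

```text
(no output)
```

View pics/holes.png

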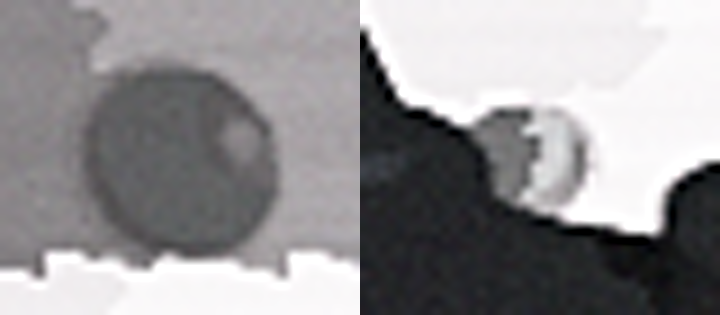

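```bash
python3 -m jog '{"travel":[[0,0,0.04],[0.1,0,0],[0.15,0,0],[0.15,0,0],[0,0,0],[0,0,0]],"delta_rot":[[0,0,0],[0,0,0],[0,0,0],[0,0,0],[0,0,0],[0,0,0]],"jaw":[1,1,1,1,1,1]}'
python3 - <<'E'
from h import *
from bench import env
todo([.5627,.1453,.047],.265)
f=env.grab_frame("wrist");i=f["image"]
a=cv2.resize(i[150:195,140:190],None,fx=9,fy=9,interpolation=cv2.INTER_CUBIC);b=cv2.resize(i[245:290,320:365],None,fx=9,fy=9,interpolation=cv2.INTER_CUBIC)
cv2.imwrite("pics/holes2.png",np.hstack([a,b])[:, :800])
B=[.5627,.1454,.265]
st_=env.get_state();P=B+[st_["position"][2]-.026]
for q,o in (((-58,35),(140,150)),((58,-35),(320,245))):
  z=lambda uv:((np.array(uv)-o+.5)*9-.5).round(1)
  print("hole",z(pix(f,wpt(P,(*q,5)))),"pin tip",z(pix(f,wpt(B,(*q,46)))))
E
```

```text
time_s: 13.7
position: [0.5618, 0.1456, 0.0685]
tcp_rot: [0.561, 0.429, 0.562, -0.43]
ft_force: [0.5, 0.6, -5.8]
opening: 0.034
t 13.7 p [0.5618 0.1456 0.0685] jawyaw 0.2649 xax [-8.e-04 -0.e+00 -1.e+00] q [ 0.06  0.27  1.83  0.    1.04 -0.21] F [ 0.5  0.6 -5.8] M [-0.   -0.03  0.03] op 0.034
rot first [-0.001 -0.002  0.007] then travel [0.716 0.026 0.018]
travel now [0.716 0.027 0.019]
hole [279.5 203.8] pin tip [287.3 199.2]
hole [175.5 206.1] pin tip [169.  194.2]
```

View pics/holes2.png

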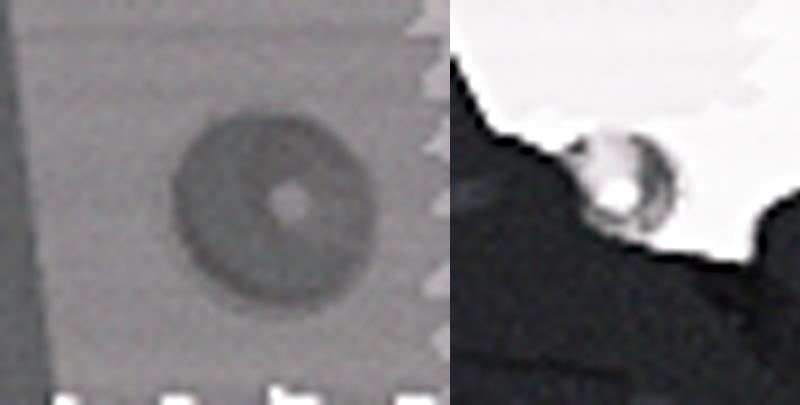

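```bash
python3 -m jog '{"travel":[[0,0.02,0],[0.1,0,0],[0.1,0,0],[0.1,0,0],[0,0,0]],"delta_rot":[[0,0,0],[0,0,0],[0,0,0],[0,0,0],[0,0,0]],"jaw":[1,1,1,1,1]}' 
python3 -c "
from h import *
todo([.5627,.1453,.047],.265)"
```

```text
time_s: 14.25
position: [0.562, 0.1457, 0.0591]
tcp_rot: [0.561, 0.429, 0.562, -0.43]
ft_force: [-0.0, -0.2, -6.5]
opening: 0.0339
t 14.25 p [0.562  0.1457 0.0591] jawyaw 0.265 xax [-1.5e-03 -1.0e-04 -1.0e+00] q [ 0.06  0.29  1.83 -0.    1.02 -0.21] F [-0.  -0.2 -6.5] M [ 0.02  0.07 -0.02] op 0.0339
rot first [-0.    -0.003  0.014] then travel [0.403 0.017 0.02 ]
travel now [0.403 0.018 0.02 ]
```

No contact force. Lowering on.

```bash
python3 -m jog '{"travel":[[0,0.01,0.01],[0.08,0,0],[0.08,0,0],[0.08,0,0],[0,0,0],[0,0,0]],"delta_rot":[[0,0,0],[0,0,0],[0,0,0],[0,0,0],[0,0,0],[0,0,0]],"jaw":[1,1,1,1,1,1]}' 
python3 -c "
from h import *
todo([.5627,.1453,.047],.265)"
```

```text
time_s: 14.85
position: [0.5629, 0.1456, 0.0526]
tcp_rot: [0.562, 0.43, 0.562, -0.43]
ft_force: [-0.3, 1.0, -5.2]
opening: 0.0343
t 14.85 p [0.5629 0.1456 0.0526] jawyaw 0.265 xax [-2.e-04 -0.e+00 -1.e+00] q [ 0.06  0.3   1.83 -0.    1.01 -0.21] F [-0.3  1.  -5.2] M [0.05 0.04 0.02] op 0.0343
rot first [-0.    -0.     0.002] then travel [ 0.185 -0.009  0.007]
travel now [ 0.185 -0.009  0.007]
```

```bash
python3 -m jog '{"travel":[[0.06,0,0],[0.06,0,0],[0.06,0,0],[0,0,0],[0,0,0]],"delta_rot":[[0,0,0],[0,0,0],[0,0,0],[0,0,0],[0,0,0]],"jaw":[1,1,1,1,1]}' 
python3 -c "
from h import *
todo([.5627,.1453,.046],.265)"
```

```text
time_s: 15.35
position: [0.563, 0.1456, 0.0472]
tcp_rot: [0.562, 0.43, 0.562, -0.43]
ft_force: [0.1, 0.0, -5.4]
opening: 0.034
t 15.35 p [0.563  0.1456 0.0472] jawyaw 0.2649 xax [-1.e-04 -0.e+00 -1.e+00] q [ 0.06  0.31  1.83  0.    1.   -0.21] F [ 0.1  0.  -5.4] M [0.01 0.01 0.  ] op 0.034
rot first [-0.001 -0.     0.001] then travel [ 0.041 -0.011  0.006]
travel now [ 0.041 -0.011  0.006]
```

```bash
python3 -m jog '{"travel":[[0.03,0,0],[0.03,0,0],[0,0,0],[0,0,0]],"delta_rot":[[0,0,0],[0,0,0],[0,0,0],[0,0,0]],"jaw":[1,1,1,1]}'
```

```text
time_s: 15.75
position: [0.5631, 0.1456, 0.047]
tcp_rot: [0.562, 0.429, 0.562, -0.43]
ft_force: [-6.4, -1.0, 5.3]
opening: 0.0338
```

Run:
```python
from h import *
from bench import env
st()
f=env.grab_frame("wrist");np.savez("w3.npz",**f)
cv2.imwrite("pics/w3z.png",cv2.resize(f["image"][100:290,120:390],None,fx=2.9,fy=2.9,interpolation=cv2.INTER_CUBIC))
f=env.grab_frame("side");np.savez("s3.npz",**f)
cv2.imwrite("pics/s3z.png",cv2.resize(f["image"][90:190,150:270],None,fx=5,fy=5,interpolation=cv2.INTER_CUBIC))
```

```text
t 15.75 p [0.5631 0.1456 0.047 ] jawyaw 0.2652 xax [-6.e-04 -3.e-04 -1.e+00] q [ 0.06  0.31  1.83 -0.    1.   -0.21] F [-6.4 -1.   5.3] M [-0.12  0.95 -0.  ] op 0.0338
```

View pics/w3z.png

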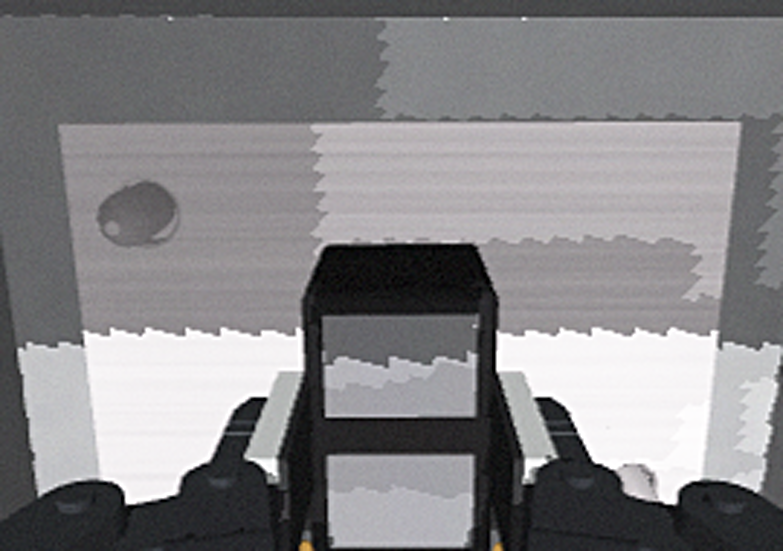

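View pics/s3z.png

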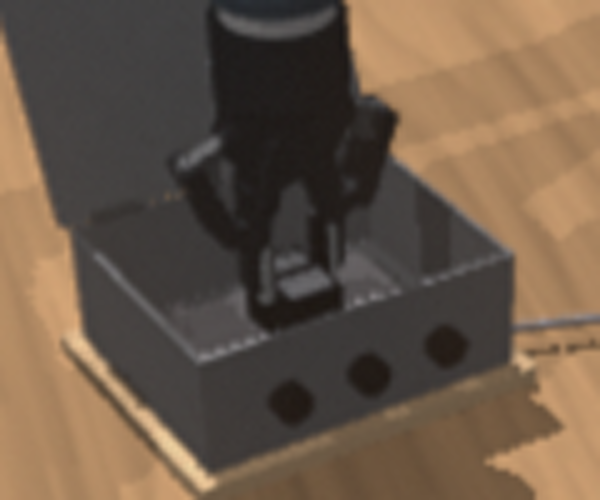

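```bash
python3 -m jog '{"travel":[[0,0,0],[0,0,0],[0,0,0],[0,0,0],[0,0,0],[0,0,0]],"delta_rot":[[0,0,0],[0,0,0],[0,0,0],[0,0,0],[0,0,0],[0,0,0]],"jaw":[0.55,0.5,0.45,0.35,0.25,0.25]}' 20
python3 - <<'E'
from h import *
from bench import env
st()
f=env.grab_frame("wrist");np.savez("w4.npz",**f)
cv2.imwrite("pics/w4z.png",cv2.resize(f["image"][100:290,120:390],None,fx=2.9,fy=2.9,interpolation=cv2.INTER_CUBIC))
E
```

```text
time_s: 16.45
position: [0.5631, 0.1456, 0.0455]
tcp_rot: [0.562, 0.43, 0.562, -0.43]
ft_force: [0.7, -0.6, -0.3]
opening: 0.064
t 16.45 p [0.5631 0.1456 0.0455] jawyaw 0.2649 xax [ 1.e-04  0.e+00 -1.e+00] q [ 0.06  0.31  1.83  0.    1.   -0.21] F [ 0.7 -0.6 -0.3] M [ 0.02 -0.03  0.04] op 0.064
```

View pics/w4z.png

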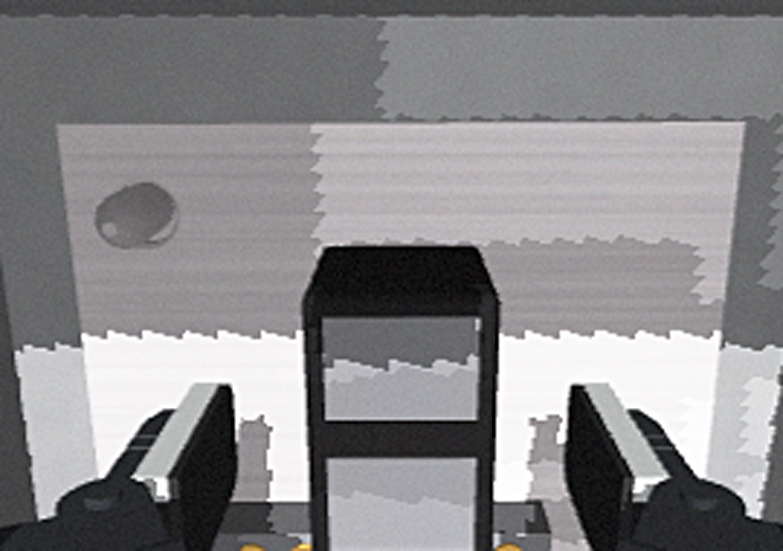

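```bash
python3 -m jog '{"travel":[[-0.5,0,0],[-1,0,0],[-1,0,0],[-1,0,0],[-1,0,0],[-1,0,0],[-1,0,0],[0,0,0]],"delta_rot":[[0,0,0],[0,0,0],[0,0,0],[0,0,0],[0,0,0],[0,0,0],[0,0,0],[0,0,0]],"jaw":[0.25,0.25,0.25,0.25,0.25,0.25,0.25,0.25]}'
python3 - <<'E'
from h import *
from bench import env
st()
f=env.grab_frame("wrist");np.savez("w5.npz",**f);cv2.imwrite("pics/w5.png",f["image"])
W=cloud(f);B=[.5627,.1454,.265]
d=W[...,:2]-B[:2];a=.265;x=np.cos(a)*d[...,0]+np.sin(a)*d[...,1];y=-np.sin(a)*d[...,0]+np.cos(a)*d[...,1]
ins=(abs(x)<.07)&(abs(y)<.05)&(W[...,2]>.015)&(W[...,2]<.034)
A=np.c_[x[ins],y[ins],np.ones(ins.sum())];k=np.linalg.lstsq(A,W[ins][:,2],rcond=None)[0];print("plate top tilt,z",k,ins.sum())
for n,fl in (("rim/door",0),): pass
E
```

```text
time_s: 17.3
position: [0.5658, 0.1458, 0.2475]
tcp_rot: [0.565, 0.432, 0.559, -0.427]
ft_force: [-0.2, -0.0, 1.0]
opening: 0.0643
t 17.3 p [0.5658 0.1458 0.2475] jawyaw 0.2651 xax [ 1.110e-02  7.000e-04 -9.999e-01] q [ 0.06  0.07  1.71  0.    1.35 -0.21] F [-0.2 -0.   1. ] M [ 0.02 -0.04 -0.03] op 0.0643
plate top tilt,z [-7.88778722e-06 -3.80962758e-03  2.57769676e-02] 5253
```

View pics/w5.png

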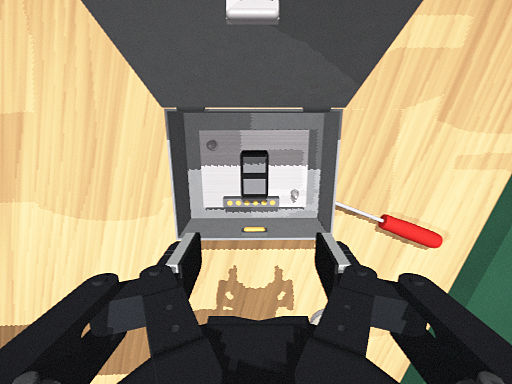

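```bash
python3 -m jog '{"travel":[[-1,0,0],[-1,0,0],[-0.5,0,0],[0,0,-0.7],[0,0,-1],[0,0,-1],[0,0,-1],[0,0,-1]],"delta_rot":[[0,0,0],[0,0,0],[0,0,0],[0,0,0],[0,0,0],[0,0,0],[0,0,0],[0,0,0]],"jaw":[0.5,0.7,0.9,1,1,1,1,1]}' 20
python3 -m jog '{"travel":[[0,0,-1],[0,0,-0.4],[0,0,0],[0,0,0]],"delta_rot":[[0,0,0],[0,0,0],[0,0,0],[0,0,0]],"jaw":[1,1,1,1]}'
python3 - <<'E'
from h import *
B=[.5627,.1454,.265]
todo(wpt(B,(0,182,214)),.265)
E
```

```text
time_s: 18.15
position: [0.5251, 0.2825, 0.3141]
tcp_rot: [0.561, 0.429, 0.562, -0.43]
ft_force: [-0.6, -0.1, -0.3]
opening: -0.0001
time_s: 18.55
position: [0.5151, 0.3215, 0.3148]
tcp_rot: [0.562, 0.429, 0.562, -0.43]
ft_force: [-0.4, 0.1, 0.2]
opening: 0.0001
t 18.55 p [0.5151 0.3215 0.3148] jawyaw 0.2646 xax [-9.e-04 -9.e-04 -1.e+00] q [ 0.37  0.09  1.57 -0.    1.49  0.11] F [-0.4  0.1  0.2] M [-0.01  0.03  0.05] op 0.0001
rot first [-0.003  0.007  0.011] then travel [ 3.361 -0.006  0.013]
travel now [ 3.361e+00 -3.000e-03  1.100e-02]
```

Run:
```python
from h import *
from bench import env
f=env.grab_frame("side");cv2.imwrite("pics/s6.png",cv2.resize(f["image"][0:200,100:300],None,fx=3,fy=3,interpolation=cv2.INTER_CUBIC))
W=cloud(f);B=[.5627,.1454,.265];a=.265
d=W[...,:2]-B[:2];x=np.cos(a)*d[...,0]+np.sin(a)*d[...,1];y=-np.sin(a)*d[...,0]+np.cos(a)*d[...,1]
for f in (f,env.grab_frame("top")):
  W=cloud(f);d=W[...,:2]-B[:2];x=np.cos(a)*d[...,0]+np.sin(a)*d[...,1];y=-np.sin(a)*d[...,0]+np.cos(a)*d[...,1]
  m=(abs(x)<.09)&(W[...,2]>.11)&(W[...,2]<.23)&(y<.16)&(y>.07)
  k=np.polyfit(W[m][:,2],y[m],1);print(m.sum(),"angle",np.pi/2+np.arctan(k[0]),np.polyval(k,.087),np.polyval(k,.24))
```

```text
2673 angle 1.9731241850839965 0.0816685374845399 0.14677614210898274
2770 angle 1.9729250332957466 0.08101117564653176 0.1460827954202561
```

View pics/s6.png

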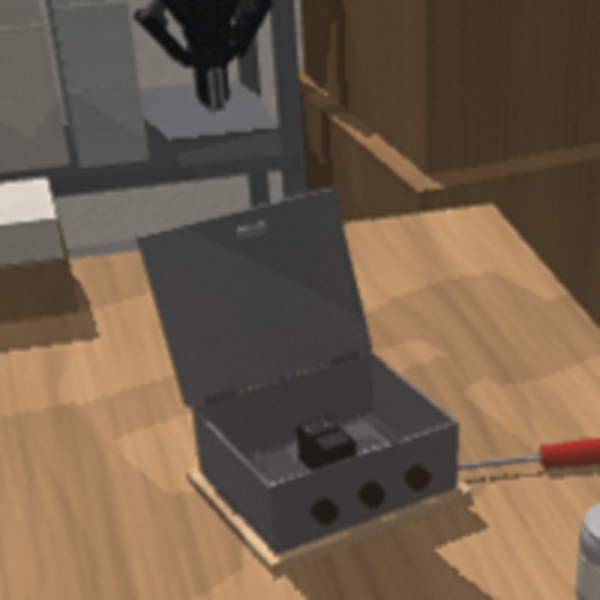

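```bash
python3 -m jog '{"travel":[[0,0,-0.3],[1,0,0],[1,0,0],[0.8,0,0],[0.5,0,0],[0,0,0],[0,0,0]],"delta_rot":[[0,0,0],[0,0,0],[0,0,0],[0,0,0],[0,0,0],[0,0,0],[0,0,0]],"jaw":[1,1,1,1,1,1,1]}'
python3 - <<'E'
from h import *
from bench import env
s=st();B=[.5627,.1454,.265];a=.265
d=s["position"][:2]-B[:2];print("box frame",np.cos(a)*d[0]+np.sin(a)*d[1],-np.sin(a)*d[0]+np.cos(a)*d[1])
E
```

```text
time_s: 19.35
position: [0.5133, 0.331, 0.2175]
tcp_rot: [0.562, 0.43, 0.561, -0.429]
ft_force: [0.5, 0.1, 0.1]
opening: -0.0004
t 19.35 p [0.5133 0.331  0.2175] jawyaw 0.2646 xax [ 1.2e-03  5.0e-04 -1.0e+00] q [ 0.39  0.16  1.67 -0.    1.31  0.12] F [0.5 0.1 0.1] M [ 0.   -0.01  0.01] op -0.0004
box frame 0.0009363175111470473 0.1920519240891702
```

Run:
```python
import numpy as np
pts=[]
prev=np.array([93,241])
for th in np.arange(1.5,-0.01,-.1):
    r=140
    C=np.array([80-r*np.cos(th)+12*np.sin(th)+11,87+r*np.sin(th)+12*np.cos(th)+14])
    d=C-prev;print(round(th,2),C.round(1),"x(down)",round(-d[1]/30,2),"z(-y)",round(-d[0]/30,2));prev=C
```

```text
1.5 [ 93.1 241.5] x(down) -0.02 z(-y) -0.0
1.4 [ 79. 241.] x(down) 0.02 z(-y) 0.47
1.3 [ 65.1 239.1] x(down) 0.06 z(-y) 0.46
1.2 [ 51.5 235.8] x(down) 0.11 z(-y) 0.46
1.1 [ 38.2 231.2] x(down) 0.15 z(-y) 0.44
1.0 [ 25.5 225.3] x(down) 0.2 z(-y) 0.42
0.9 [ 13.4 218.1] x(down) 0.24 z(-y) 0.4
0.8 [  2.1 209.8] x(down) 0.28 z(-y) 0.38
0.7 [ -8.3 200.4] x(down) 0.31 z(-y) 0.35
0.6 [-17.8 190. ] x(down) 0.35 z(-y) 0.31
0.5 [-26.1 178.7] x(down) 0.38 z(-y) 0.28
0.4 [-33.3 166.6] x(down) 0.4 z(-y) 0.24
0.3 [-39.2 153.8] x(down) 0.42 z(-y) 0.2
0.2 [-43.8 140.6] x(down) 0.44 z(-y) 0.15
0.1 [-47.1 126.9] x(down) 0.46 z(-y) 0.11
-0.0 [-49. 113.] x(down) 0.46 z(-y) 0.06
```

```bash
python3 -m jog '{"travel":[[-0.2,0,0.3],[-0.1,0,0.4],[0,0,0.4],[0,0,0.4],[0,0,0.4],[0,0,0.4],[0,0,0]],"delta_rot":[[0,0,0],[0,0,0],[0,0,0],[0,0,0],[0,0,0],[0,0,0],[0,0,0]],"jaw":[1,1,1,1,1,1,1]}'
cat >> h.py <<'E'
def bx():
    s=st();B=[.5627,.1454,.265];a=.265
    d=s["position"][:2]-B[:2];print("box frame",(np.cos(a)*d[0]+np.sin(a)*d[1]).round(4),(-np.sin(a)*d[0]+np.cos(a)*d[1]).round(4),s["position"][2].round(4))
E
python3 -c "
from h import *
bx()"
```

```text
time_s: 20.05
position: [0.532, 0.2661, 0.2371]
tcp_rot: [0.561, 0.433, 0.562, -0.427]
ft_force: [-22.4, 2.0, 41.0]
opening: 0.0004
t 20.05 p [0.532  0.2661 0.2371] jawyaw 0.2644 xax [ 0.0053  0.0073 -1.    ] q [0.27 0.1  1.69 0.01 1.34 0.01] F [-22.4   2.   41. ] M [ 0.19  3.66 -0.09] op 0.0004
box frame 0.002 0.1245 0.2371
```

Run:
```python
from h import *
from bench import env
st()
f=env.grab_frame("side");cv2.imwrite("pics/s7.png",cv2.resize(f["image"][20:170,120:270],None,fx=4,fy=4,interpolation=cv2.INTER_CUBIC))
f=env.grab_frame("wrist");cv2.imwrite("pics/w7.png",f["image"])
st()
```

```text
t 20.05 p [0.532  0.2661 0.2371] jawyaw 0.2644 xax [ 0.0053  0.0073 -1.    ] q [0.27 0.1  1.69 0.01 1.34 0.01] F [-22.4   2.   41. ] M [ 0.19  3.66 -0.09] op 0.0004
t 20.15 p [0.532  0.2661 0.2371] jawyaw 0.2649 xax [ 0.0059  0.0061 -1.    ] q [0.27 0.1  1.69 0.   1.34 0.01] F [-19.8   2.3  40. ] M [ 0.09  3.53 -0.1 ] op -0.0001
```

View pics/s7.png

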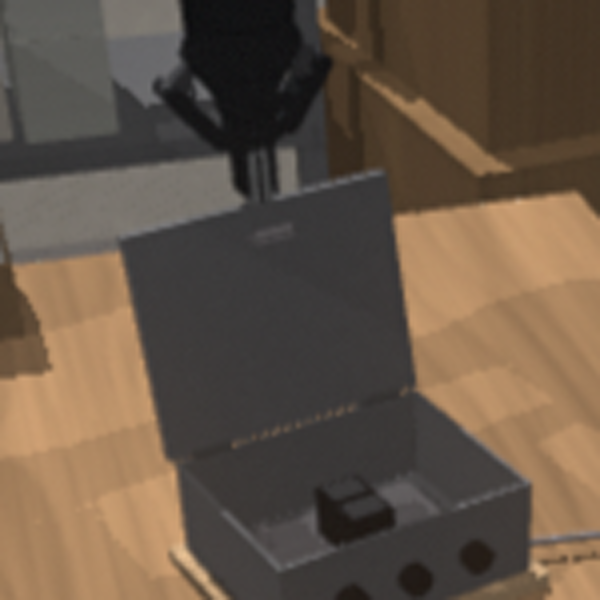

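View pics/w7.png

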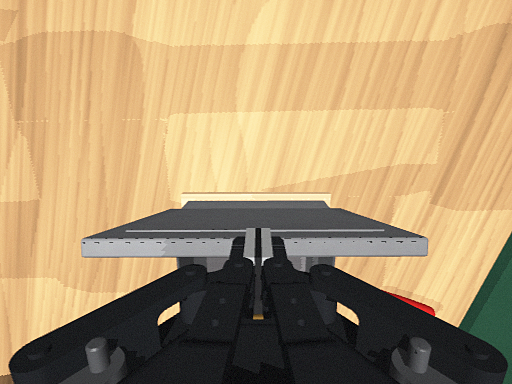

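```bash
python3 -m jog '{"travel":[[-0.4,0,0],[0,0,0]],"delta_rot":[[0,0,0],[0,0,0]],"jaw":[1,1]}'
python3 - <<'E'
from h import *
from bench import env
bx()
B=[.5627,.1454,.265];a=.265
for n in("side","top"):
  f=env.grab_frame(n)
  W=cloud(f);d=W[...,:2]-B[:2];x=np.cos(a)*d[...,0]+np.sin(a)*d[...,1];y=-np.sin(a)*d[...,0]+np.cos(a)*d[...,1]
  m=(abs(x)<.09)&(W[...,2]>.11)&(W[...,2]<.23)&(y<.16)&(y>.03)
  k=np.polyfit(W[m][:,2],y[m],1);print(m.sum(),"angle",np.pi/2+np.arctan(k[0]),np.polyval(k,.087),np.polyval(k,.24))
f=env.grab_frame("side");cv2.imwrite("pics/s8.png",cv2.resize(f["image"][20:170,120:270],None,fx=4,fy=4,interpolation=cv2.INTER_CUBIC))
f=env.grab_frame("wrist");cv2.imwrite("pics/w8.png",cv2.resize(f["image"][180:340,160:360],None,fx=4,fy=3.6,interpolation=cv2.INTER_CUBIC))
E
```

```text
time_s: 20.35
position: [0.5322, 0.2639, 0.2405]
tcp_rot: [0.563, 0.431, 0.56, -0.428]
ft_force: [0.3, -0.4, -0.1]
opening: 0.0002
t 20.35 p [0.5322 0.2639 0.2405] jawyaw 0.2644 xax [ 0.0052  0.0013 -1.    ] q [ 0.27  0.1   1.69 -0.    1.35  0.01] F [ 0.3 -0.4 -0.1] M [-0.04  0.01 -0.03] op 0.0002
box frame 0.0016 0.1223 0.2405
2395 angle 1.7765107722898335 0.08131775829912564 0.11324369603465603
1885 angle 1.7743321419779658 0.08051289466309755 0.1120911457282565
```

View pics/s8.png

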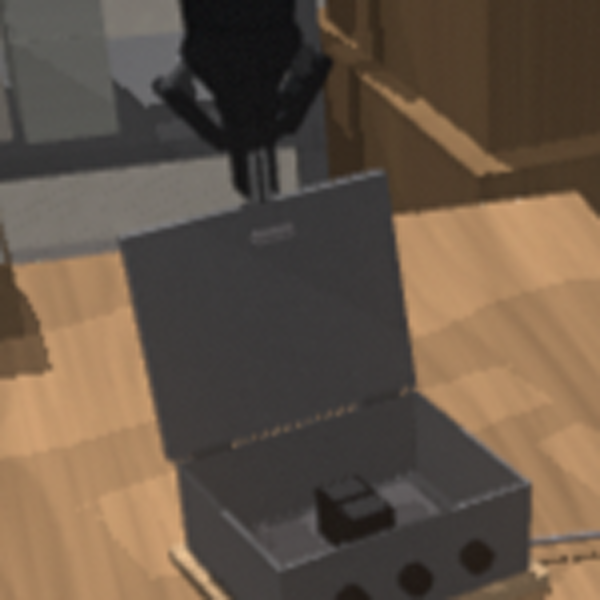

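View pics/w8.png

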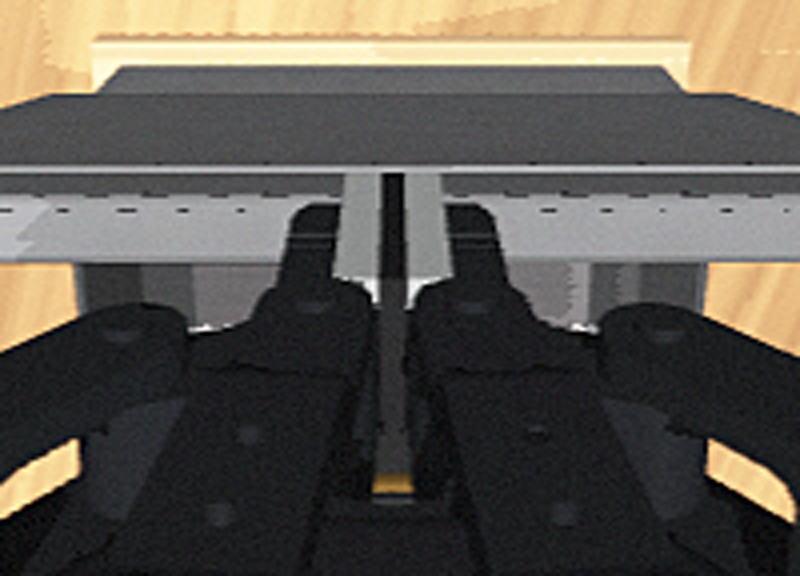

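Run:
```python
from h import *
from bench import env
print(env.tip_reach)
s=env.get_state();R=tool(s).as_matrix();p=s["position"]
f=env.grab_frame("wrist")
for dx in (14,0,-5,-20):
  for dz in (-11,0,11):
    q=p+R@(np.array([dx,0,dz])/1000);print(dx,dz,"v crop",round((pix(f,q)[1]-180)*3.6,1))
B=[.5627,.1454,.265]
for th in(1.775,):
  for off in (0,12):
    y=80-164*np.cos(th)+off*np.sin(th);z=87+164*np.sin(th)+off*np.cos(th)
    print("edge",off,y,z,"v",round((pix(f,wpt(B,(0,y,z)))[1]-180)*3.6,1))
W=cloud(f)
for v in range(200,262,4): print(v,(v-180)*3.6,"door col", W[v,200].round(3),"pad col",W[v,252].round(3))
```

```text
0.014
14 -11 v crop 106.8
14 0 v crop 163.2
14 11 v crop 217.8
0 -11 v crop 133.6
0 0 v crop 194.3
0 11 v crop 252.7
-5 -11 v crop 144.4
-5 0 v crop 206.6
-5 11 v crop 266.6
-20 -11 v crop 180.9
-20 0 v crop 248.6
-20 11 v crop 313.6
edge 0 113.25714064325916 247.59253592939643 v 269.8
edge 12 125.0078140039467 245.159086614036 v 197.4
200 72.0 door col [0.463 0.201 0.023] pad col [0.535 0.221 0.023]
204 86.4 door col [0.467 0.202 0.042] pad col [0.535 0.22  0.041]
208 100.8 door col [0.478 0.227 0.122] pad col [0.531 0.242 0.123]
212 115.2 door col [0.483 0.236 0.155] pad col [0.53  0.248 0.156]
216 129.6 door col [0.487 0.242 0.181] pad col [0.529 0.254 0.181]
220 144.0 door col [0.491 0.248 0.203] pad col [0.528 0.258 0.203]
224 158.4 door col [0.493 0.252 0.219] pad col [0.528 0.262 0.219]
228 172.8 door col [0.495 0.253 0.227] pad col [0.526 0.272 0.251]
232 187.20000000000002 door col [0.497 0.256 0.24 ] pad col [0.526 0.272 0.257]
236 201.6 door col [0.498 0.257 0.245] pad col [0.526 0.272 0.262]
240 216.0 door col [0.499 0.254 0.245] pad col [0.526 0.272 0.267]
244 230.4 door col [0.499 0.252 0.247] pad col [0.526 0.272 0.272]
248 244.8 door col [0.5   0.25  0.246] pad col [0.526 0.272 0.275]
252 259.2 door col [0.5   0.247 0.246] pad col [0.526 0.272 0.279]
256 273.6 door col [0.48  0.109 0.015] pad col [0.526 0.272 0.283]
260 288.0 door col [0.482 0.101 0.014] pad col [0.527 0.271 0.284]
```

```bash
python3 -m jog '{"travel":[[-0.5,0,-0.3],[0,0,-1],[0,0,0],[0,0,0]],"delta_rot":[[0,0,0],[0,0,0],[0,0,0],[0,0,0]],"jaw":[1,1,1,1]}'
python3 - <<'E'
from h import *
from bench import env
bx()
f=env.grab_frame("wrist");W=cloud(f);cv2.imwrite("pics/w9.png",f["image"])
for v in range(200,250,3): print(v,"pad col",W[v,252].round(3),W[v,250].round(3))
f=env.grab_frame("side");W=cloud(f);cv2.imwrite("pics/s9.png",cv2.resize(f["image"][0:120,100:250],None,fx=5,fy=5,interpolation=cv2.INTER_CUBIC))
p=env.get_state()["position"];m=(np.linalg.norm(W[...,:2]-p[:2],axis=-1)<.05)&(W[...,2]>.2)
print("side lowest",np.sort(W[m][:,2])[:20].round(3))
u,v=pix(f,p+[0,0,-.014]);print("tip px",((u-100)*5),v*5,"tcp px",pix(f,p)[1]*5)
E
```

```text
time_s: 21.0
position: [0.52, 0.3021, 0.2517]
tcp_rot: [0.562, 0.429, 0.562, -0.43]
ft_force: [-0.4, -0.3, 0.1]
opening: -0.0
t 21.0 p [0.52   0.3021 0.2517] jawyaw 0.266 xax [-1.6e-03 -8.0e-04 -1.0e+00] q [ 0.34  0.11  1.66 -0.    1.38  0.07] F [-0.4 -0.3  0.1] M [-0.02  0.01  0.03] op -0.0
box frame -0.0001 0.1624 0.2517
200 pad col [ 0.525  0.248 -0.001] [ 0.522  0.247 -0.001]
203 pad col [ 0.526  0.242 -0.002] [0.523 0.242 0.   ]
206 pad col [ 0.527  0.238 -0.001] [ 0.524  0.237 -0.   ]
209 pad col [ 0.529  0.233 -0.   ] [ 0.526  0.232 -0.   ]
212 pad col [0.53  0.23  0.003] [0.527 0.228 0.002]
215 pad col [0.53  0.228 0.012] [0.527 0.227 0.011]
218 pad col [0.532 0.223 0.012] [0.529 0.222 0.012]
221 pad col [0.533 0.22  0.016] [0.53  0.219 0.016]
224 pad col [0.533 0.22  0.028] [0.53  0.219 0.029]
227 pad col [0.533 0.22  0.04 ] [0.53  0.219 0.04 ]
230 pad col [0.514 0.311 0.268] [0.513 0.31  0.268]
233 pad col [0.514 0.31  0.272] [0.513 0.31  0.273]
236 pad col [0.515 0.31  0.275] [0.514 0.31  0.275]
239 pad col [0.515 0.311 0.28 ] [0.514 0.31  0.279]
242 pad col [0.515 0.311 0.283] [0.514 0.311 0.284]
245 pad col [0.515 0.311 0.287] [0.514 0.311 0.287]
248 pad col [0.515 0.31  0.289] [0.514 0.31  0.289]
side lowest [0.213 0.214 0.217 0.219 0.228 0.229 0.229 0.23  0.23  0.231 0.232 0.233
 0.234 0.234 0.234 0.235 0.235 0.235 0.236 0.236]
tip px 384.9718689364596 340.696321885842 tcp px 317.3186542926494
```

View pics/s9.png

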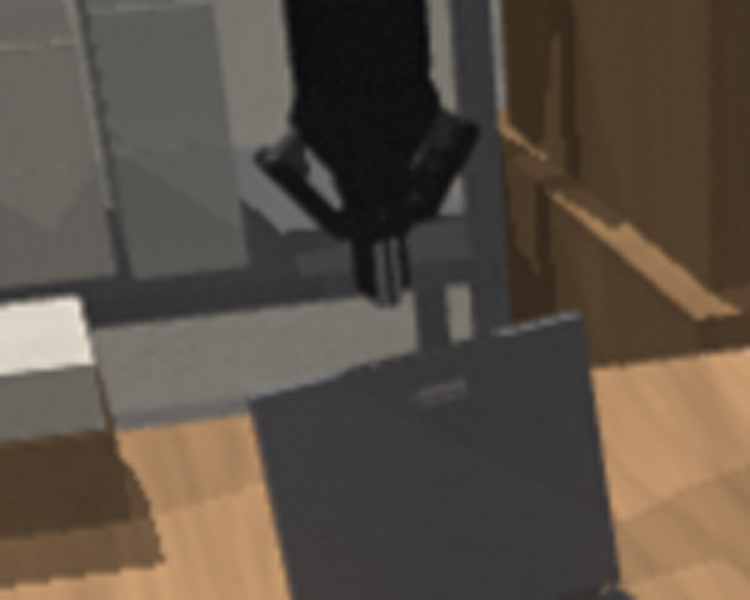

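```bash
python3 -m jog '{"travel":[[0.5,0,0],[0.6,0,0],[0,0,0.4],[0,0,0.4],[0,0,0.4],[0,0,0]],"delta_rot":[[0,0,0],[0,0,0],[0,0,0],[0,0,0],[0,0,0],[0,0,0]],"jaw":[1,1,1,1,1,1]}' 
python3 -c "
from h import *
bx()"
```

```text
time_s: 21.7
position: [0.5311, 0.2655, 0.2206]
tcp_rot: [0.562, 0.431, 0.561, -0.43]
ft_force: [-0.4, -0.9, 0.3]
opening: -0.0001
t 21.7 p [0.5311 0.2655 0.2206] jawyaw 0.2627 xax [ 0.0019 -0.     -1.    ] q [ 0.27  0.12  1.71 -0.    1.32  0.01] F [-0.4 -0.9  0.3] M [-0.02 -0.02 -0.03] op -0.0001
box frame 0.001 0.1242 0.2206
```

```bash
cat >> h.py <<'E'
def door(n,zlo=.11,zhi=.24,ylo=-.1):
    from bench import env
    B=[.5627,.1454,.265];a=.265
    f=env.grab_frame(n)
    W=cloud(f);d=W[...,:2]-B[:2];x=np.cos(a)*d[...,0]+np.sin(a)*d[...,1];y=-np.sin(a)*d[...,0]+np.cos(a)*d[...,1]
    m=(abs(abs(x)-.075)<.02)&(W[...,2]>zlo)&(W[...,2]<zhi)&(y<.16)&(y>ylo)
    th=np.arctan2(W[m][:,2]-.087,.08-y[m]);print(n,m.sum(),"door angle",np.percentile(th,[10,50,90]).round(3));return f
E
python3 - <<'E'
from h import *
f=door("side");cv2.imwrite("pics/s10.png",cv2.resize(f["image"][20:170,120:270],None,fx=4,fy=4,interpolation=cv2.INTER_CUBIC))
E
```

```text
side 1140 door angle [1.666 1.703 1.749]
```

View pics/s10.png

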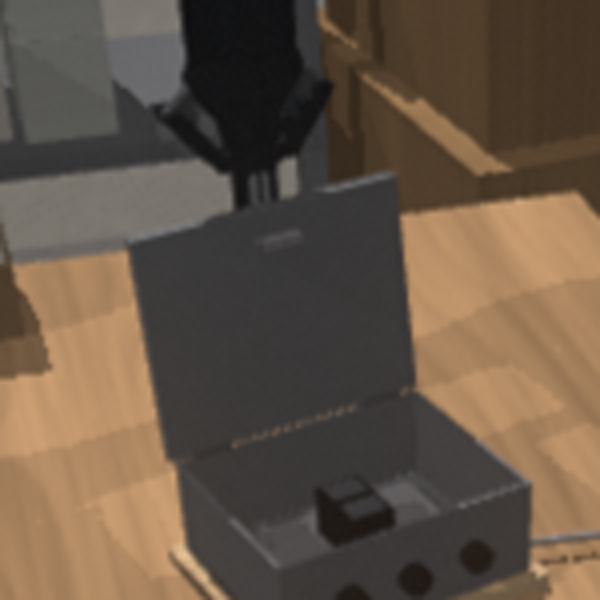

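```bash
python3 -m jog '{"travel":[[0,0,0.35],[0,0,0.35],[0,0,0.35],[0.02,0,0.47],[0.06,0,0.46],[0.11,0,0.46],[0.15,0,0.44],[0,0,0]],"delta_rot":[[0,0,0],[0,0,0],[0,0,0],[0,0,0],[0,0,0],[0,0,0],[0,0,0],[0,0,0]],"jaw":[1,1,1,1,1,1,1,1]}'
python3 - <<'E'
from h import *
bx()
f=door("side");cv2.imwrite("pics/s11.png",cv2.resize(f["image"][20:200,120:270],None,fx=4,fy=3.3,interpolation=cv2.INTER_CUBIC))
E
```

```text
time_s: 22.55
position: [0.5524, 0.1815, 0.2078]
tcp_rot: [0.561, 0.429, 0.562, -0.431]
ft_force: [-0.6, 0.1, -0.8]
opening: -0.0002
t 22.55 p [0.5524 0.1815 0.2078] jawyaw 0.2626 xax [-0.0025 -0.0016 -1.    ] q [ 0.12  0.1   1.75 -0.    1.29 -0.14] F [-0.6  0.1 -0.8] M [-0.04  0.03  0.02] op -0.0002
box frame -0.0005 0.0375 0.2078
side 813 door angle [1.088 1.105 1.144]
```

View pics/s11.png

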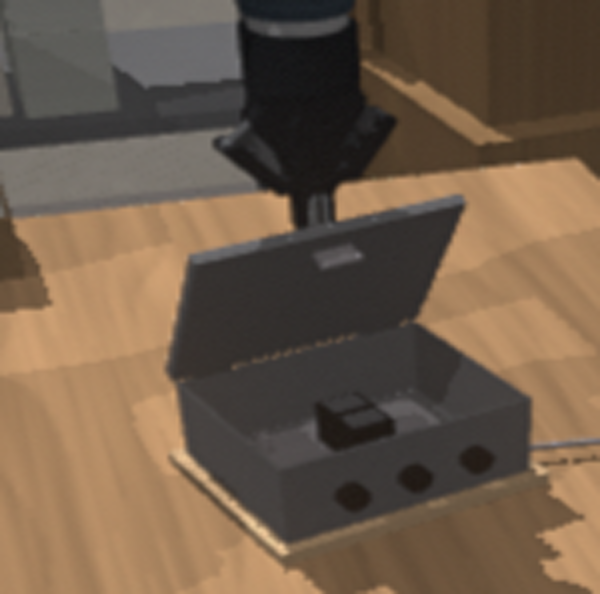

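Tracking well: the door is at 1.1 rad, as the path predicted. Continuing along the arc.

```bash
python3 -m jog '{"travel":[[0.2,0,0.42],[0.24,0,0.4],[0.28,0,0.38],[0.31,0,0.35],[0.35,0,0.31],[0.38,0,0.28],[0.4,0,0.24],[0,0,0]],"delta_rot":[[0,0,0],[0,0,0],[0,0,0],[0,0,0],[0,0,0],[0,0,0],[0,0,0],[0,0,0]],"jaw":[1,1,1,1,1,1,1,1]}'
python3 - <<'E'
from h import *
bx()
f=door("side");cv2.imwrite("pics/s12.png",cv2.resize(f["image"][40:200,120:270],None,fx=4,fy=3.6,interpolation=cv2.INTER_CUBIC))
E
```

```text
time_s: 23.4
position: [0.5699, 0.1139, 0.1416]
tcp_rot: [0.56, 0.429, 0.563, -0.431]
ft_force: [-0.7, -0.5, -0.0]
opening: 0.0002
t 23.4 p [0.5699 0.1139 0.1416] jawyaw 0.2638 xax [-4.8e-03 -1.0e-04 -1.0e+00] q [ 0.    0.17  1.79 -0.    1.18 -0.26] F [-0.7 -0.5 -0. ] M [ 0. -0.  0.] op 0.0002
box frame -0.0013 -0.0322 0.1416
side 388 door angle [0.42  0.492 0.716]
```

View pics/s12.png

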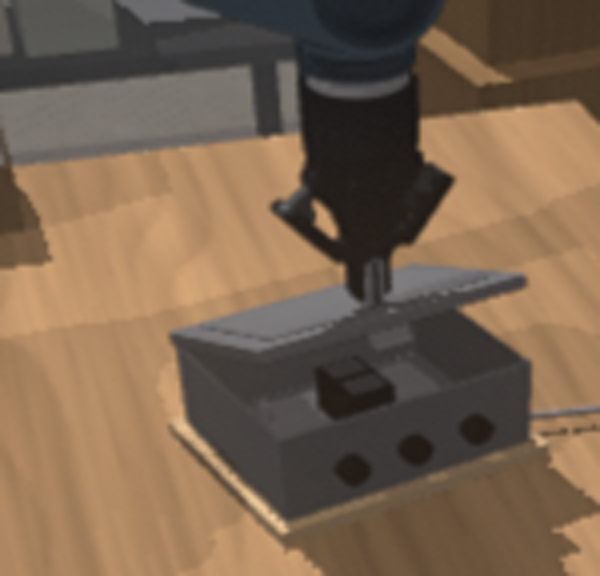

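```bash
python3 -m jog '{"travel":[[0.42,0,0.2],[0.44,0,0.16],[0.44,0,0.13],[0.2,0,0.1],[0.1,0,0.03],[0,0,0]],"delta_rot":[[0,0,0],[0,0,0],[0,0,0],[0,0,0],[0,0,0],[0,0,0]],"jaw":[1,1,1,1,1,1]}'
python3 - <<'E'
from h import *
bx()
f=door("top",.09,.14)
E
```

```text
time_s: 24.05
position: [0.5757, 0.0978, 0.0973]
tcp_rot: [0.561, 0.43, 0.563, -0.429]
ft_force: [-5.1, 5.4, 9.5]
opening: 0.0001
t 24.05 p [0.5757 0.0978 0.0973] jawyaw 0.265 xax [-0.002   0.0018 -1.    ] q [-0.03  0.24  1.81  0.    1.09 -0.29] F [-5.1  5.4  9.5] M [ 0.66  0.94 -0.02] op 0.0001
box frame 0.0001 -0.0493 0.0973
top 416 door angle [0.118 0.148 0.183]
```

```bash
python3 -m jog '{"travel":[[0.07,0,0.01],[0.07,0,0.01],[0.06,0,0],[0,0,0],[0,0,0]],"delta_rot":[[0,0,0],[0,0,0],[0,0,0],[0,0,0],[0,0,0]],"jaw":[1,1,1,1,1]}' 
python3 -c "
from h import *
bx()"
```

```text
time_s: 24.6
position: [0.5761, 0.0961, 0.0899]
tcp_rot: [0.561, 0.429, 0.562, -0.43]
ft_force: [0.3, -0.3, -0.1]
opening: -0.0004
t 24.6 p [0.5761 0.0961 0.0899] jawyaw 0.2649 xax [-8.e-04 -3.e-04 -1.e+00] q [-0.03  0.25  1.81 -0.    1.08 -0.29] F [ 0.3 -0.3 -0.1] M [-0.04 -0.04 -0.02] op -0.0004
box frame 0.0 -0.0511 0.0899
```

```bash
python3 -m jog '{"travel":[[0.05,0,0],[0.03,0,0],[0,0,0],[0,0,0]],"delta_rot":[[0,0,0],[0,0,0],[0,0,0],[0,0,0]],"jaw":[1,1,1,1]}'
```

```text
time_s: 25.0
position: [0.5763, 0.0961, 0.0897]
tcp_rot: [0.562, 0.429, 0.562, -0.43]
ft_force: [-6.6, -1.0, 11.0]
opening: -0.0005
```

Stiff stop at z 0.0897, so the door is on the rim. Retract and check.

```bash
python3 -m jog '{"travel":[[-0.3,0,0],[-1,0,0],[-1,0,0],[-1,0,0],[-1,0,0],[-1,0,0],[-1,0,0],[0,0,0]],"delta_rot":[[0,0,0],[0,0,0],[0,0,0],[0,0,0],[0,0,0],[0,0,0],[0,0,0],[0,0,0]],"jaw":[1,1,1,1,1,1,1,1]}'
python3 - <<'E'
from h import *
from bench import env
bx()
B=[.5627,.1454,.265];a=.265
for n in ("side","wrist","top"):
    f=env.grab_frame(n)
    W=cloud(f);d=W[...,:2]-B[:2];x=np.cos(a)*d[...,0]+np.sin(a)*d[...,1];y=-np.sin(a)*d[...,0]+np.cos(a)*d[...,1]
    m=(abs(x)<.09)&(abs(y)<.072)&(W[...,2]>.08)&(W[...,2]<.13)
    k=np.polyfit(y[m],W[m][:,2],1);print(n,m.sum(),"slope",k,"z at edge",np.polyval(k,-.08))
    cv2.imwrite(f"pics/{n}13.png",f["image"])
    if n=="side": print()
E
```

```text
time_s: 25.8
position: [0.5788, 0.0962, 0.2827]
tcp_rot: [0.564, 0.432, 0.559, -0.428]
ft_force: [-0.1, 0.3, -0.4]
opening: 0.0001
t 25.8 p [0.5788 0.0962 0.2827] jawyaw 0.2649 xax [ 9.8e-03 -4.0e-04 -1.0e+00] q [-0.03  0.05  1.67 -0.    1.42 -0.29] F [-0.1  0.3 -0.4] M [ 0.   -0.04  0.02] op 0.0001
box frame 0.0027 -0.0517 0.2827
side 1716 slope [0.00060644 0.10047403] z at edge 0.10042551511547314

wrist 18003 slope [-0.0014113   0.09968744] z at edge 0.09980033905502701
top 2072 slope [0.00230063 0.09951666] z at edge 0.09933261312406123
```

View pics/side13.png

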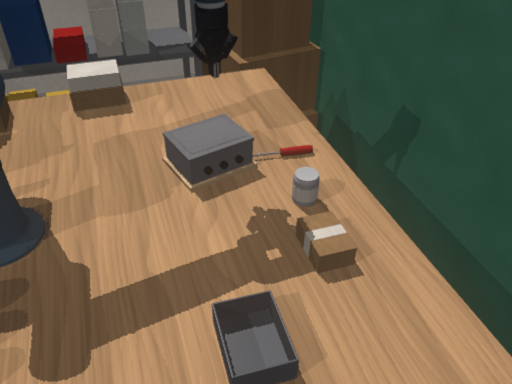

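View pics/top13.png

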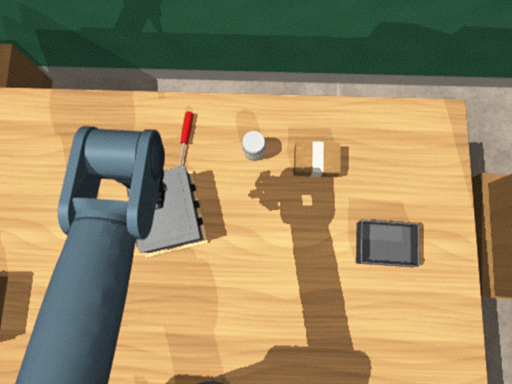

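The door is level (slope about 0.002 rad, top face at about 99.5 mm), and the carton, tin, screwdriver and bin are where they started. The arm is clear.

```bash
python3 -m jog '{"travel":[[0,0,0],[0,0,0]],"delta_rot":[[0,0,0],[0,0,0]],"jaw":[1,1]}'; python3 -c "
from bench import env
print(env.close_job())"
```

```text
time_s: 26.15
position: [0.5757, 0.0963, 0.2754]
tcp_rot: [0.561, 0.429, 0.562, -0.43]
ft_force: [0.8, 0.0, 0.2]
opening: -0.0001
the job is handed in; nothing more can be done
None
```

I lowered the plate over both pins and released it on its supports. Then I pushed the door shut onto its catch, backed the arm off and handed the job in at about 26 s. No verdict was reported.

**Last checks**
- **Plate:** before the door closed, its top face measured 25.8 mm (26 expected), tilted about 0.004 rad, with both pins through their holes. I could not see it again once the door was shut.
- **Door:** the pushing force fell to zero as it snapped in, and a further push met a stiff stop. All three cameras showed it level within about 0.002 rad, with its top face at about 99.5 mm (99 expected).
- **Other objects:** by eye in the side and top pictures, the carton, tin, screwdriver and parts bin are where they started. The arm touched nothing at the end.

**What disagreed**
- **First door push:** the closed fingertips stood about 8–10 mm behind the TCP by camera and contact, not 14 mm ahead of it. They landed on the door's edge and the wrist read about 46 N, of which 41 N was upward. I backed off, lowered the tool and finished the push. The contact looked to be at the fingertips, so I don't think it counts against the 40 N limit on the gripper's body, but I can't confirm that.
- **Seating the plate:** at first contact there was a small sideways force of about 6 N, which disappeared when I released the plate.

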